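Press a mortar core into a V-block

ROBOT

A 6-joint arm with a two-finger parallel gripper is mounted at the origin on a cart in front of the work surface, level with it; the furniture and walls round the work are solid. World frame = base frame: x ahead of the robot, y to its left, z up, the work surface at z = 0. Lengths are in mm, angles in rad, forces in N, time in s.
With the tool pointing down it reaches from about 250 to 800 mm from the base axis. Payload 8.5 kg.
Tool frame: the origin (TCP) lies at the very end of the fingers, on their centre line; the grasp point (between the pads) lies r.tcp_to_grasp behind it (r.tcp_to_grasp is the distance from the TCP to the grasp point, in mm); z points along the fingers, y is the direction in which the jaws open and shut (so a half turn about z gives the same grasp; the last joint's range is limited). The gripper opens to 85 mm and grips with 20 to 120 N. Pads are 22 mm wide; open, the fingers measure 114 mm over their backs; the gripper's body (76 mm by 85 mm) begins 54 mm behind the grasp point. The pads swing forward as they close: fully open they stand 13 mm farther back than shut.
Start: joints at [1.196, 0.238, -0.013, 1.319, 0, 1.571], TCP at [192.177, 488.515, 231.276] pointing down, gripper open.
Joint ranges: [-2.66, 2.66], [-1.03, 1.9], [-1.14, 1.46], [-1.82, 2.27], [-1.45, 1.34], [-3.14, 3.14]. Speed limits (rad/s): [2.22, 2.22, 2.79, 3.14, 3.14, 3.14].

INTERFACE

Orientations are given as a unit quaternion [x, y, z, w].
In Python, from plant import r gives the robot as it stands.
- The arm moves only by the shell command python3 -m creep 'ROWS'. ROWS is a JSON object of lists of equal length, an entry for each row: "slide": the shift along the tool's x, y, z in m, a list of three; "delta_rot": the turn, a rotation vector about the tool's x, y, z in rad, a list of three; "fingers": the closure, from -1 (fully open) to 1 (shut). A call has 1 to 20 rows; each row is the pose to reach, as a shift and turn from the pose measured when the call began, along the tool's axes at that moment; what a row does not reach only later rows make up. A row lasts 1/12 s, in which the tool goes at most 41.7 mm and 7.16 degrees, less where a joint would pass 70% of its speed; a pose out of reach is approached as far as the arm can. A call with a gripper value outside its range is refused whole. The fingers move at their own pace and stop on an object; the grip force is fixed at half the most. Time passes only in rows, so rows that repeat a pose let the fingers close. It gives the time, the measured TCP pose, the force and the opening at its end, in the units of the state.
- r.state(): the state, without advancing time (a new reading comes with each control period).
- r.snapshot(name): name is "scene" or "top"; returns a dict with "img" (384x512x3 uint8, red, green, blue), "fx", "fy", "cx", "cy" (pixels), "k1" (the pictures are not rectified: a ray, as slopes to the right and down, at radius r is drawn at 1 + k1 r^2 times it, then the intrinsics apply), "R" (3x3) and "t" (3): a world point X has camera coordinates R X + t. Camera axes: x right, y down, z forward; pixel columns grow to the right and rows downward; lengths in mm; the calibration is good to about 2 mm. A picture is of the moment at which its call begins. There is no depth.
- r.sign_off(): hands the job in, once; it reports no verdict.
The state is a dict: "time_s": time; "joint_positions": joint angles; "joint_velocities": joint speeds; "tau": joint torques, N m; "tool_pos": TCP position; "orientation": TCP orientation; "wrist_force": force on the tool from outside, world axes, zero at the start; "torque": the same for the moment, N m; "grip_width": opening from 0.0 (shut) to 1.0 (fully open).
Only numpy, scipy, OpenCV 4.12 (cv2) and the standard library are available. Lean on these libraries where they do the work, as an engineer would, in place of code of your own. Each camera call takes 0.05 s, during which the arm holds its last target.

TASK

Pull the V-block's slide gauge out by its post until its pointer lines up with the mark line on the base, and let go of it. Then lay the round mortar core into the V, between the fixed end stop and the gauge's jaw, without dropping or slamming it. Finish while holding it pressed down firmly (about 10 to 20 N) onto both faces of the V: do not let go at the end, and leave the other things alone.

Things in the scene. Friction and masses are not known exactly. Their poses are not given: they have to be found in the camera images.
- core: round grey mortar core, a plain cylinder 36 mm in diameter and 140 mm long, about 0.3 kg, lying on the bench at the robot's left. It can roll. The other long grey piece is a square bar and is not meant. Its own y axis is the cylinder's axis. The origin lies on its curved side (the underside at the start), halfway along; use core_center for its middle
- core_center (a point): middle of the core, on its axis
- vblock: fixed metal V-block fixture; base plate 90 mm wide (x), 12 mm thick, from y = -150 to +92 mm; origin at bench height under the V. z is up; y runs along the V, +y to the fixed end stop, -y to the slide gauge. The 90 degree V is two saddles, 60 mm wide (x), up to 50 mm high, at y = -40 to -24 and +40 to +56 mm; between them it is open down to the base plate, so fingers fit there
- seat (a point): where the middle of the core belongs: on the V's centre line, 52 mm above the bench (the seated core's top is at 70 mm), halfway between the end stop and the jaw when the slide is at the mark; it is y = 0 in the fixture's frame
- stop (a point): middle of the inner face of the fixed end stop (fixture y = +77 mm); the stop is an upright plate 44 mm wide, its top 56 mm above the bench
- jaw (a point): middle of the inner face of the slide gauge's jaw, an upright plate 40 mm wide, 10 mm thick, its top 60 mm above the bench; it stands at fixture y = -42 mm minus the joint value of the slide. Stop and jaw are 154 mm apart with the slide at the mark; before it is pulled out the 140 mm core does not fit between them
- front_face: the V's sloping face on the fixture's -x side (both saddles); its origin and axes are those of the vblock
- rear_face: the V's sloping face on the fixture's +x side (both saddles); its origin and axes are those of the vblock
- slide (a joint): slide gauge, m pulled out along the fixture's -y; 0 is fully in, 0.050 the end of travel, 0.035 when the pointer stands at the mark. Friction of about 4 N holds it wherever it is left
- post (a point): centre of the top of the slide gauge's upright round pull post, 16 mm in diameter, 63 mm above the bench; free to be gripped in its upper 35 mm, with 50 mm between it and the jaw. It moves with the slide
- pointer (a point): pointer of the slide gauge: two small lugs that stand out on both sides of the jaw, halfway through its thickness; this point is midway between them
- mark (a point): the mark: a dark line across the base plate on both sides of the slide; this point is midway between its two parts. The pointer is lined up when it has the same y in the fixture's frame
- mortar_prism_3: bystander: square mortar bar 40 x 160 x 40 mm at the right, origin under its middle
- wood_block: bystander: wooden block 40 x 110 x 28 mm behind the fixture, origin under its middle
- vent_cap: bystander: cream plastic cap, 58 mm across and 37 mm high, behind the fixture, origin under its middle
- sieve_lid_clip: bystander: small black spring clip 36 x 32 x 21 mm near the bench's front edge, between core and fixture, origin under its middle
- sample_jar_1: bystander: clear jar with a blue lid, 66 mm across and 116 mm high, at the right, origin under its middle

How it is judged (in metres and radians):
On the way:
1. the slide gauge stands at the mark (within 6 mm) and has been let go (value of joint slide between 0.029 and 0.041 m and contact force between each of the arm, the fingers and slide below 0.3 N), for 0.2 s.
At the end, for the whole second after the job is handed in: The slide gauge is still within 6 mm of the mark; the core lies in the V between stop and jaw, its axis within 4 mm of the V's middle and of its seated height and within 0.06 rad of the V's direction; the robot still holds it down, with more than 5 N on each of the V's two faces, at rest (value of joint slide between 0.029 and 0.041 m and x of core_center in the frame of vblock between -0.004 and 0.004 m and z of core_center in the frame of vblock between 0.048 and 0.0555 m and y of core_center in the frame of vblock between -0.012 and 0.009 m and angle between the y axis of core and the y axis of vblock, either way round below 0.06 rad and contact force between core and front_face above 5 N and contact force between core and rear_face above 5 N and contact force between any of the fingers, the arm and core above 3 N and linear speed of core below 0.02 m/s); the arm keeps its last pose, push and grip.
It fails at once if the core is slammed into the V-block (over 80 N) (contact force between core and vblock above 80 N).
It fails at once if a bystander is moved by more than 30 mm (distance of any of mortar_prism_3, wood_block, vent_cap, sieve_lid_clip, sample_jar_1 from where it was at the start of the episode above 0.03 m).
It also fails if it takes over 64 s, if anything falls off the work surface, if the arm or the gripper's body presses on something with over 40 N, if the wrist force passes 120 N, or if a joint passes its speed limit or range.

## Working session

There is one attempt and no reset: what is moved stays moved. The work goes in short steps, Python scripts to look and compute and a shell command to move; the robot and the scene stay as the last step left them, time stands still between calls to the robot, and variables do not carry over. Pictures are saved under pics/ and viewed, and the job is handed in when it is done.

```bash
mkdir -p pics; ls; python3 - <<'E'
from plant import r
import cv2
print(r.state(), r.tcp_to_grasp)
for n in("scene","top"):
    s=r.snapshot(n); cv2.imwrite(f"pics/{n}0.png",s["img"][:,:,::-1])
    print({k:v for k,v in s.items() if k!="img"})
E
```

```text
pics
{'time_s': 0.0, 'joint_positions': array([ 1.19600707e+00,  2.38775173e-01, -1.42602014e-02,  1.31918410e+00,
        2.03433645e-05,  1.57078790e+00]), 'joint_velocities': array([-1.42933426e-03, -2.90625800e-04,  4.22956576e-04,  1.69629936e-03,
       -1.16780730e-03, -9.22061336e-05]), 'tau': array([-8.49820099e-04, -5.38771570e+01,  3.46438587e+01,  1.85736531e-02,
       -3.97668919e-05, -1.06680881e-05]), 'tool_pos': array([192.03343311, 488.17575149, 230.67824321]), 'orientation': array([ 1.86295591e-01,  9.82493484e-01, -6.97222432e-04, -1.42562914e-04]), 'wrist_force': array([ 0.25817572, -0.14142235,  0.51580352]), 'torque': array([0.03333103, 0.05454773, 0.02290117]), 'grip_width': 1.0000476854390017} 18.700000000000003
{'fx': 431.01120003177, 'fy': 431.01120003177, 'cx': 250.0065650253087, 'cy': 194.94889217866435, 'k1': -0.14176398685573166, 'R': array([[ 0.65806153, -0.7529586 ,  0.00289289],
       [-0.46896353, -0.4128588 , -0.78078218],
       [ 0.58909101,  0.51244606, -0.62479662]]), 't': array([-421.16916818,  262.45739413, 1085.62005538])}
{'fx': 479.9330311100091, 'fy': 479.9330311100091, 'cx': 256.5043989100258, 'cy': 187.45851589125414, 'k1': 0.06675573160124984, 'R': array([[ 0.01980017, -0.99979152,  0.00498674],
       [-0.99655717, -0.02013726, -0.08042572],
       [ 0.08050937, -0.00337713, -0.99674813]]), 't': array([-121.79140279,  510.0548913 , 1429.65119628])}
```

View pics/scene0.png

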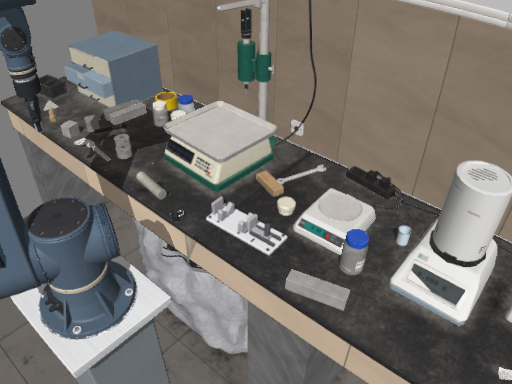

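View pics/top0.png

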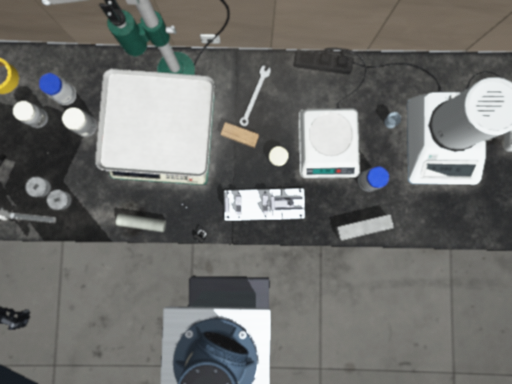

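The scene picture shows the grey core at about (150,185) and the V-block at (245,228). In the top picture the core is at (140,221), the fixture at (263,204), and the gripper at (15,318), off the bench. Next I'll enlarge the crops.

```bash
cat > h.py <<'E'
import numpy as np, cv2
from plant import r
def proj(s,X):
    X=np.atleast_2d(np.asarray(X,float)); 
    p,_=cv2.projectPoints(X,cv2.Rodrigues(s["R"])[0],s["t"],K(s),np.array([s["k1"],0,0,0.]));return p[:,0]
def K(s): return np.array([[s["fx"],0,s["cx"]],[0,s["fy"],s["cy"]],[0,0,1.]])
def ray(s,uv):
    n=cv2.undistortPoints(np.array(uv,float).reshape(-1,1,2),K(s),np.array([s["k1"],0,0,0.]))[:,0]
    d=np.c_[n,np.ones(len(n))]@s["R"]; return -s["R"].T@s["t"],d
def plane(s,uv,z):
    c,d=ray(s,uv); return c+d*((z-c[2])/d[:,2])[:,None]
def tri(s1,u1,s2,u2):
    c1,d1=ray(s1,[u1]);c2,d2=ray(s2,[u2]);A=np.c_[d1[0],-d2[0]]
    k=np.linalg.lstsq(A,c2-c1,rcond=None)[0];a=c1+k[0]*d1[0];b=c2+k[1]*d2[0];return (a+b)/2,np.linalg.norm(a-b)
def crop(s,name,u0,v0,u1,v1,f):
    im=s["img"][v0:v1,u0:u1,::-1]; cv2.imwrite(name,cv2.resize(im,None,fx=f,fy=f,interpolation=cv2.INTER_CUBIC))
E
python3 - <<'E'
from h import *
t=r.snapshot("top");s=r.snapshot("scene")
crop(t,"pics/tf.png",215,180,315,230,8);crop(t,"pics/tc.png",105,190,215,245,7);crop(s,"pics/sf.png",195,185,295,260,8);crop(s,"pics/sc.png",125,160,195,230,8)
E
```

```text
(no output)
```

View pics/tf.png

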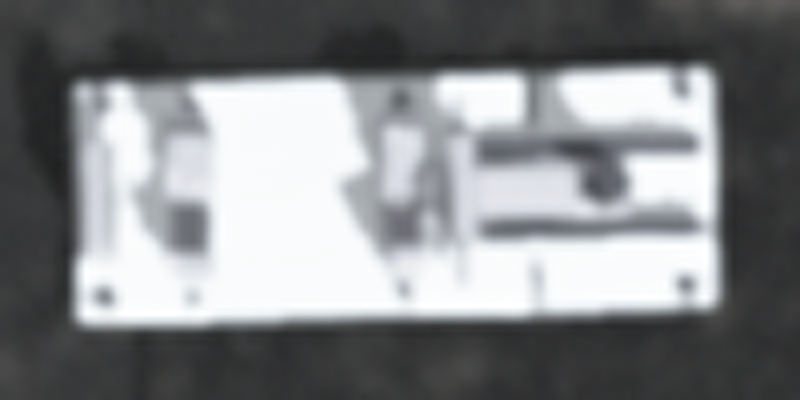

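View pics/tc.png

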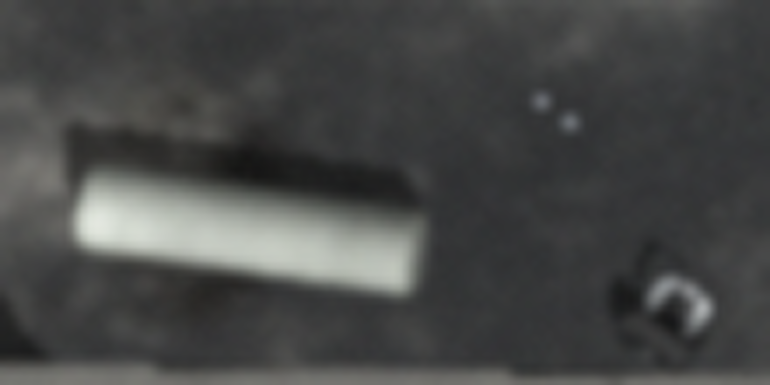

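View pics/sf.png

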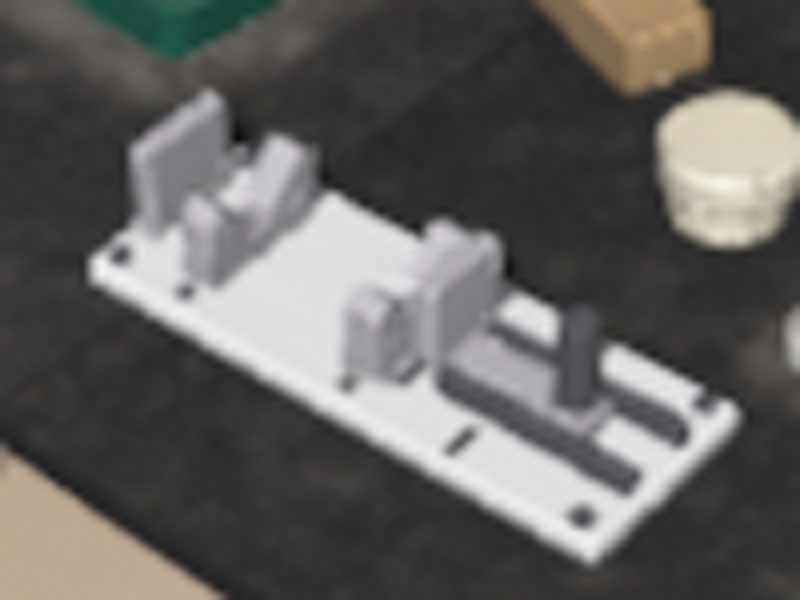

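View pics/sc.png

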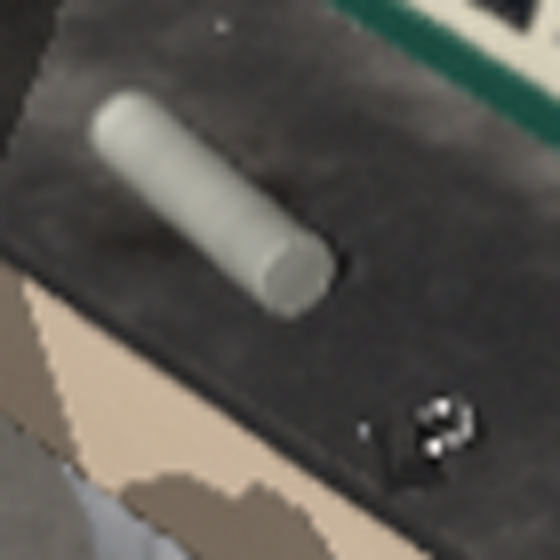

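Crops: the V-block's white plate fills columns 224–305 and rows 188–221 of the top view. Its stop is at the left (+y is roughly world +y). The post is at about (290.5,202.5), and the mark line at u≈282. The core is at (140,221), tilted slightly. Now I'll measure with masks and rays.

```bash
python3 - <<'E'
from h import *
t=r.snapshot("top");s=r.snapshot("scene")
f=6
def rectfit(S,box,thr,z):
    u0,v0,u1,v1=box
    g=cv2.cvtColor(S["img"],cv2.COLOR_RGB2GRAY)[v0:v1,u0:u1]
    g=cv2.resize(g,None,fx=f,fy=f,interpolation=cv2.INTER_CUBIC)
    m=(g>thr).astype(np.uint8);m=cv2.morphologyEx(m,cv2.MORPH_CLOSE,np.ones((5,5)))
    c=max(cv2.findContours(m,cv2.RETR_EXTERNAL,cv2.CHAIN_APPROX_NONE)[0],key=cv2.contourArea)[:,0]
    uv=(c+0.5)/f-0.5+[u0,v0]
    P=plane(S,uv,z)[:,:2].astype(np.float32)
    return cv2.minAreaRect(P),P
for S,n in((t,'top'),):
  for thr in(110,140,170):
    R,P=rectfit(S,(215,180,315,230),thr,12); print('plate',thr,R); print(cv2.boxPoints(R).round(1).tolist())
  for thr in(90,110,130):
    R,P=rectfit(S,(105,190,185,240),thr,18); print('core',thr,R);print(cv2.boxPoints(R).round(1).tolist())
# scene view: plate corners via pixels
px=lambda a,b:(195+a/8-.4375,185+b/8-.4375)
print(plane(s,[px(90,262),px(600,553),px(742,410)],12).round(1))
print('post tri',tri(t,(215+604/8-.44,180+180/8-.44),s,px(583,312)))
print('post top z63', plane(t,[(215+604/8-.44,180+180/8-.44)],63), plane(s,[px(583,312)],63))
pc=lambda a,b:(125+a/8-.4375,160+b/8-.4375)
print('core near end',plane(s,[pc(298,278)],18), 'far end approx',plane(s,[pc(115,120)],18))
print('mark top',plane(t,[(215+538/8-.44,180+285/8-.44),(215+533/8-.44,180+100/8-.44)],12))
print('clip',plane(t,[(105+665/7,190+300/7)],10))
E
```

```text
plate 110 ((462.7874755859375, -135.56967163085938), (95.74813842773438, 247.15785217285156), 2.6095547676086426)
[[409.29998779296875, -14.300000190734863], [420.6000061035156, -261.20001220703125], [516.2000122070312, -256.79998779296875], [505.0, -9.899999618530273]]
plate 140 ((462.88812255859375, -135.6280517578125), (93.89891815185547, 245.22052001953125), 2.588036060333252)
[[410.5, -15.300000190734863], [421.5, -260.20001220703125], [515.2999877929688, -256.0], [504.29998779296875, -11.0]]
plate 170 ((462.7565612792969, -135.44395446777344), (92.5534439086914, 243.7789306640625), 2.576035499572754)
[[411.0, -15.800000190734863], [422.0, -259.29998779296875], [514.5, -255.10000610351562], [503.5, -11.600000381469727]]
core 90 ((402.5867614746094, 253.23287963867188), (186.95957946777344, 49.73177719116211), 76.14344024658203)
[[356.1000061035156, 168.39999389648438], [404.29998779296875, 156.5], [449.1000061035156, 338.0], [400.79998779296875, 349.8999938964844]]
core 110 ((398.0762634277344, 236.82540893554688), (149.53961181640625, 33.82036590576172), 82.22528076171875)
[[37
[... 223 characters left out ...]
65), 81.24321746826172)
[[370.3999938964844, 167.0], [400.5, 162.39999389648438], [422.79998779296875, 306.8999938964844], [392.70001220703125, 311.6000061035156]]
[[ 412.2  -20.2   12. ]
 [ 422.7 -262.    12. ]
 [ 511.9 -255.8   12. ]]
post tri (array([ 469.3369582 , -211.82000942,   62.72597593]), np.float64(3.6031579978638297))
post top z63 [[ 468.10101308 -210.46600826   63.        ]] [[ 470.45231308 -213.21820277   63.        ]]
core near end [[391.30413657 162.18067999  18.        ]] far end approx [[409.10336634 307.4028597   18.        ]]
mark top [[ 430.48725523 -189.82846907   12.        ]
 [ 500.59360018 -186.85484709   12.        ]]
clip [[372.50037879  56.04051813  10.        ]]
```

```bash
cat >> h.py <<'E'
from scipy.spatial.transform import Rotation as Ro
def to(target=None,yaw=None):
    """print the shift in tool axes (m) and turn; yaw = world angle (rad) wanted for tool y axis, tool down"""
    st=r.state();q=Ro.from_quat(st["orientation"]);p=st["tool_pos"]
    if target is not None: print("slide",(q.inv().apply(np.array(target)-p)/1000).round(4).tolist())
    if yaw is not None:
        y=np.array([np.cos(yaw),np.sin(yaw),0]);z=np.array([0,0,-1.]);x=np.cross(y,z)
        print("rot",(q.inv()*Ro.from_matrix(np.c_[x,y,z])).as_rotvec().round(4).tolist())
    print("at",p.round(1),"F",st["wrist_force"].round(2),"g",round(st["grip_width"],3),"t",st["time_s"])
E
python3 - <<'E'
from h import *
t=r.snapshot("top");s=r.snapshot("scene")
T=lambda a,b:(215+a/8-.4375,180+b/8-.4375)
S=lambda a,b:(195+a/8-.4375,185+b/8-.4375)
print('jaw top (top view) z60',plane(t,[T(461,185)],60),'inner/back edges',plane(t,[T(447,185),T(475,185)],60))
print('jaw scene top corners z60', plane(s,[S(428,285),S(440,285),S(495,238)],60))
print('stop top: top view',plane(t,[T(85,195),T(110,195)],56),'scene top face',plane(s,[S(135,148),S(215,95)],56))
to([466,-182,150],0.045)
print(r.state()["joint_positions"].round(3))
E
```

```text
jaw top (top view) z60 [[ 465.35255108 -158.30993137   60.        ]] inner/back edges [[ 465.24899546 -153.17800217   60.        ]
 [ 465.45618478 -163.44180164   60.        ]]
jaw scene top corners z60 [[ 447.55591512 -160.60377995   60.        ]
 [ 450.38361167 -163.81791677   60.        ]
 [ 482.68165517 -162.04030049   60.        ]]
stop top: top view [[459.11651992 -20.39649648  56.        ]
 [459.29772238 -29.57095998  56.        ]] scene top face [[435.72887876 -24.2506606   56.        ]
 [478.45798294 -24.72258455  56.        ]]
slide [-0.5003, -0.5237, 0.0813]
rot [-0.0002, 0.0001, 1.151]
at [192.2 488.5 231.2] F [-0.7   0.31  0.22] g 1.003 t 0.4
[ 1.196  0.238 -0.014  1.319  0.     1.571]
```

The slide starts about 4–5 mm out, so it needs roughly 30 mm more. I'll push the post outward with shut fingers placed in the gap between jaw and post, which tolerates lateral error.

```bash
python3 -m creep '{"slide":[[-0.02,-0.021,0.003],[-0.046,-0.048,0.007],[-0.074,-0.077,0.012],[-0.102,-0.107,0.017],[-0.13,-0.136,0.021],[-0.158,-0.165,0.026],[-0.186,-0.195,0.03],[-0.214,-0.224,0.035],[-0.242,-0.253,0.039],[-0.27,-0.283,0.044],[-0.298,-0.312,0.048],[-0.326,-0.341,0.053],[-0.354,-0.371,0.058],[-0.382,-0.4,0.062],[-0.41,-0.429,0.067],[-0.438,-0.458,0.071],[-0.464,-0.486,0.075],[-0.486,-0.509,0.079],[-0.5,-0.524,0.081],[-0.5,-0.524,0.081]],"delta_rot":[[0,0,0.06],[0,0,0.12],[0,0,0.19],[0,0,0.26],[0,0,0.33],[0,0,0.4],[0,0,0.47],[0,0,0.54],[0,0,0.61],[0,0,0.68],[0,0,0.75],[0,0,0.82],[0,0,0.89],[0,0,0.96],[0,0,1.03],[0,0,1.09],[0,0,1.13],[0,0,1.151],[0,0,1.151],[0,0,1.151]],"fingers":[1,1,1,1,1,1,1,1,1,1,1,1,1,1,1,1,1,1,1,1]}'
python3 - <<'E'
from h import *
to([466,-182,34],0.045)
t=r.snapshot("top");s=r.snapshot("scene")
crop(t,"pics/t1.png",205,170,325,250,6);crop(s,"pics/s1.png",185,120,305,260,4)
print(proj(t,r.state()["tool_pos"]),proj(s,r.state()["tool_pos"]))
E
```

```text
time_s: 2.07
tool_pos: [466.9, -185.7, 149.6]
orientation: [0.692, 0.722, -0.0, 0.0]
wrist_force: [-0.5, 0.2, -0.5]
grip_width: 0.001
slide [0.0039, -0.0008, 0.1156]
rot [0.0002, 0.0012, -0.0033]
at [ 466.9 -185.7  149.6] F [-0.46  0.24 -0.54] g 0.001 t 2.0667
[[282.28918426 201.28146859]] [[258.46885496 195.90474483]]
```

View pics/s1.png

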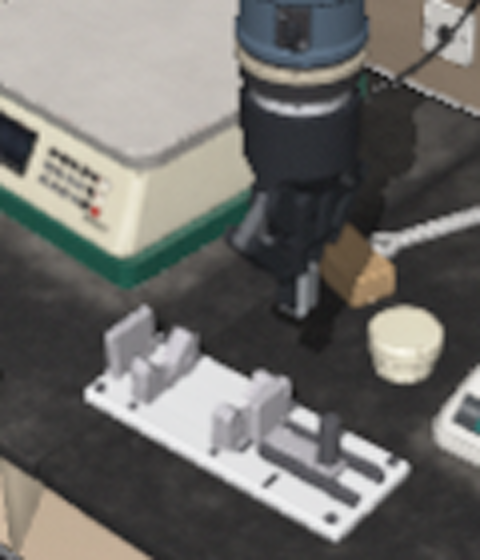

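View pics/t1.png

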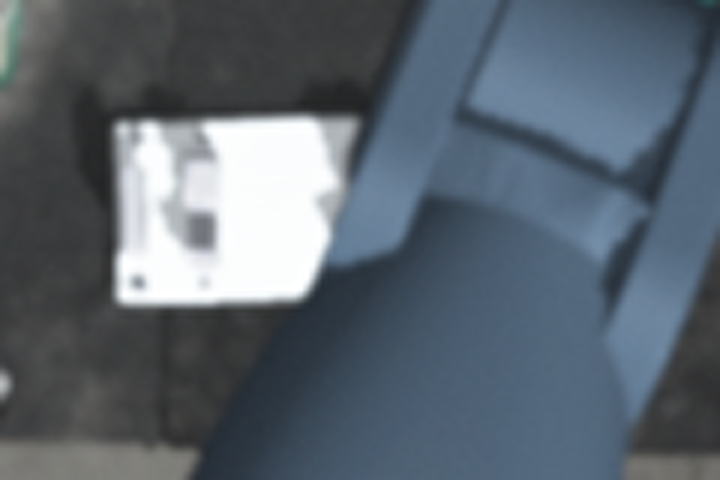

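The scene view shows the shut fingertips at about (258,198), against a projection of (258.5,196), so calibration and TCP agree. In the top view the arm hides the slide. Next I'll descend into the gap.

```bash
python3 -m creep '{"slide":[[0,-0.001,0.02],[0,-0.001,0.05],[0,-0.001,0.08],[0,-0.001,0.1],[0,-0.001,0.11],[0,-0.001,0.115],[0,-0.001,0.115]],"delta_rot":[[0,0,0],[0,0,0],[0,0,0],[0,0,0],[0,0,0],[0,0,0],[0,0,0]],"fingers":[1,1,1,1,1,1,1]}'
python3 - <<'E'
from h import *
to([466,-182,34],0.045)
print(Ro.from_quat(r.state()["orientation"]).as_matrix().round(3))
s=r.snapshot("scene")
crop(s,"pics/s2.png",195,150,295,260,5)
E
```

```text
time_s: 2.75
tool_pos: [463.4, -181.4, 34.4]
orientation: [0.691, 0.723, -0.001, -0.001]
wrist_force: [0.7, 0.7, 0.7]
grip_width: 0.001
slide [-0.0007, 0.0025, 0.0004]
rot [-0.0025, -0.0012, -0.0003]
at [ 463.4 -181.4   34.4] F [0.71 0.68 0.69] g 0.001 t 2.75
[[-0.045  0.999 -0.003]
 [ 0.999  0.045  0.001]
 [ 0.001 -0.003 -1.   ]]
```

View pics/s2.png

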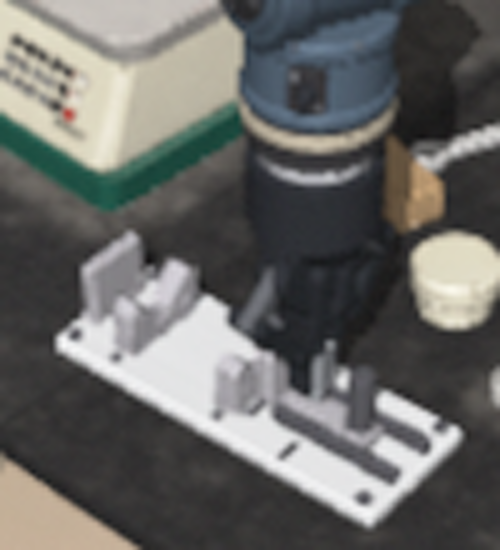

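The fingers stand in the gap between jaw and post. I'll push along −x tool, 24 mm first.

```bash
python3 -m creep '{"slide":[[-0.003,0.003,0],[-0.006,0.003,0],[-0.008,0.003,0],[-0.01,0.003,0],[-0.012,0.003,0],[-0.014,0.003,0],[-0.016,0.003,0],[-0.018,0.003,0],[-0.02,0.003,0],[-0.022,0.003,0],[-0.024,0.003,0],[-0.024,0.003,0],[-0.024,0.003,0]],"delta_rot":[[0,0,0],[0,0,0],[0,0,0],[0,0,0],[0,0,0],[0,0,0],[0,0,0],[0,0,0],[0,0,0],[0,0,0],[0,0,0],[0,0,0],[0,0,0]],"fingers":[1,1,1,1,1,1,1,1,1,1,1,1,1]}'
python3 - <<'E'
from h import *
to()
s=r.snapshot("scene")
crop(s,"pics/s3.png",215,190,295,260,9)
E
```

```text
time_s: 3.88
tool_pos: [468.1, -206.1, 35.1]
orientation: [0.691, 0.723, -0.0, -0.0]
wrist_force: [-0.5, 1.1, 1.9]
grip_width: 0.001
at [ 468.1 -206.1   35.1] F [-0.49  1.1   1.92] g 0.001 t 3.8833
```

View pics/s3.png

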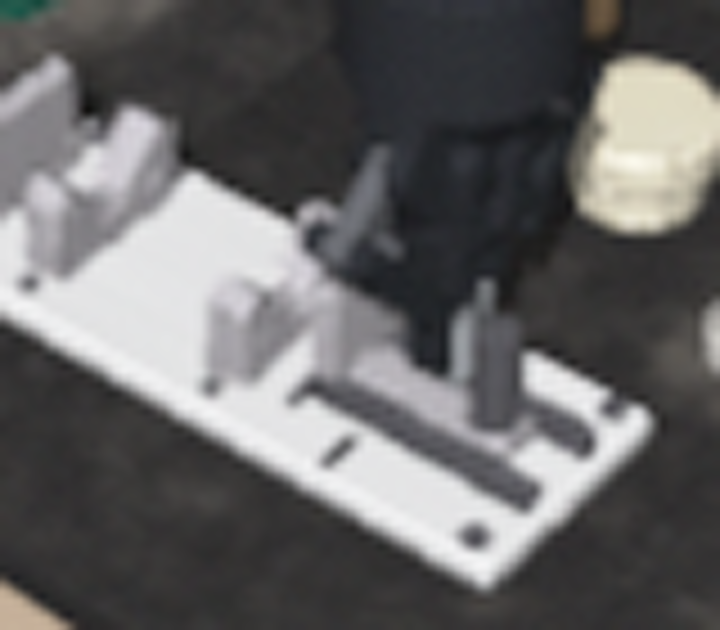

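The post has been contacted and the jaw has moved. The jaw's back top-left corner is now at about (322,310) in the crop, the lug at (300,392), the mark at (340,450). I'll quantify from this picture.

```bash
python3 - <<'E'
from h import *
s=r.snapshot("scene")
A=lambda a,b:(215+a/9-.4444,190+b/9-.4444)
print('post top',plane(s,[A(500,318)],63), 'was -213.2')
print('lug at z12,16,20',[plane(s,[A(300,392)],z)[0].round(1) for z in(12,16,20)])
print('mark ends',plane(s,[A(353,440),A(327,464)],12).round(1))
crop(s,"pics/s4.png",230,205,270,245,18)
E
```

```text
post top [[ 471.14445431 -222.36924032   63.        ]] was -213.2
lug at z12,16,20 [array([ 444.9, -162.3,   12. ]), array([ 441.8, -165. ,   16. ]), array([ 438.6, -167.8,   20. ])]
mark ends [[ 439.5 -189.7   12. ]
 [ 425.8 -190.6   12. ]]
```

View pics/s4.png

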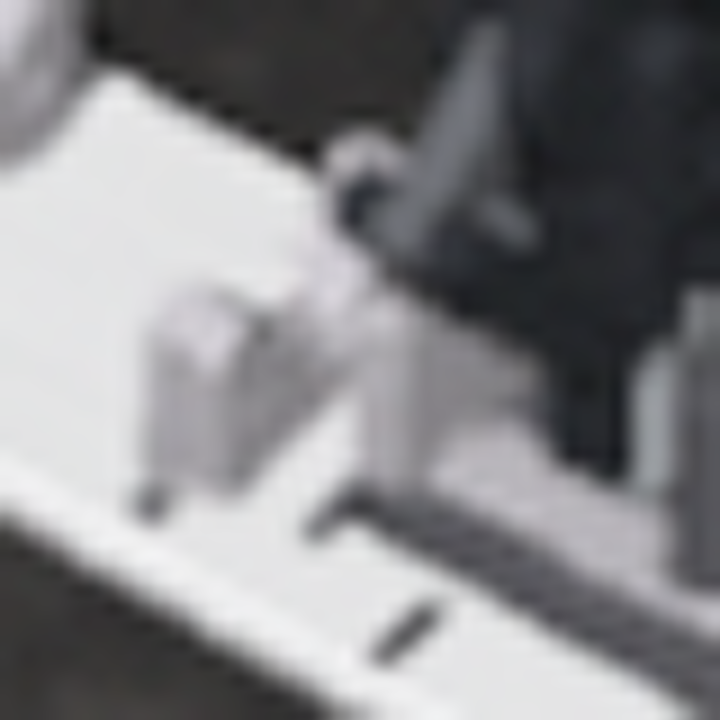

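```bash
python3 - <<'E'
from h import *
s=r.snapshot("scene")
A=lambda a,b:(230+a/18-.47,205+b/18-.47)
L=plane(s,[A(325,518)],13)[0];M=plane(s,[A(408,632)],12)[0]
e=np.array([-.045,.999,0]);print(L,M,(L-M)@e)
to()
E
```

```text
[ 442.92496665 -162.82757384   13.        ] [ 432.75438104 -189.44659745   12.        ] 26.134728232571
at [ 468.1 -206.    35.1] F [ 0.59  0.33 -0.53] g 0.002 t 4.0333
```

```bash
python3 -m creep '{"slide":[[-0.002,0,0],[-0.004,0,0],[-0.006,0,0],[-0.008,0,0],[-0.01,0,0],[-0.012,0,0],[-0.014,0,0],[-0.016,0,0],[-0.017,0,0],[-0.017,0,0]],"delta_rot":[[0,0,0],[0,0,0],[0,0,0],[0,0,0],[0,0,0],[0,0,0],[0,0,0],[0,0,0],[0,0,0],[0,0,0]],"fingers":[1,1,1,1,1,1,1,1,1,1]}'
python3 - <<'E'
from h import *
to()
s=r.snapshot("scene")
crop(s,"pics/s5.png",230,205,280,250,14)
E
```

```text
time_s: 4.87
tool_pos: [468.9, -223.4, 35.1]
orientation: [0.691, 0.722, -0.001, -0.0]
wrist_force: [0.5, 1.9, 0.9]
grip_width: -0.002
at [ 468.9 -223.4   35.1] F [0.48 1.91 0.93] g -0.002 t 4.8667
```

View pics/s5.png

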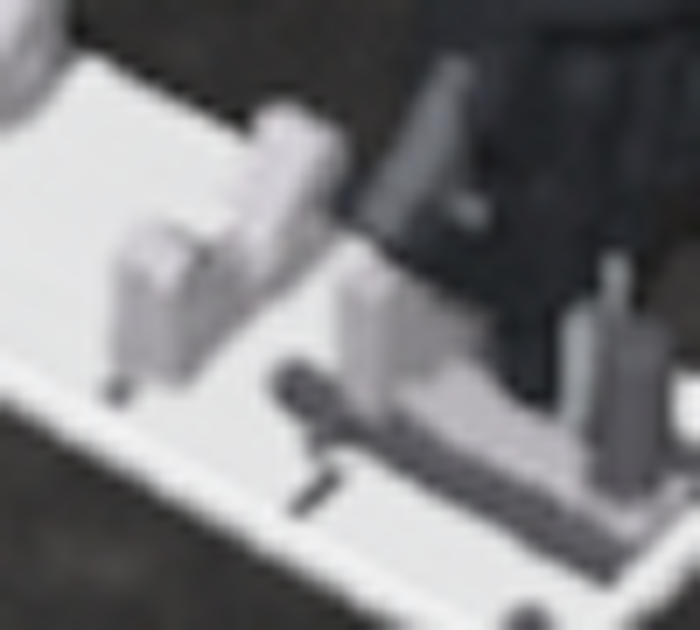

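```bash
python3 - <<'E'
from h import *
s=r.snapshot("scene")
im0=cv2.imread("pics/scene0.png")[:,:,::-1]
e=np.array([-.045,.999,0])
# post bottom/front tracked by template match: jaw+bar patch
s0=dict(s);s0["img"]=im0
for S,n in((s0,"a"),(s,"b")): crop(S,f"pics/cmp{n}.png",235,200,285,245,14)
g=lambda S:cv2.resize(cv2.cvtColor(np.ascontiguousarray(S["img"]),cv2.COLOR_RGB2GRAY)[195:255,230:290],None,fx=8,fy=8,interpolation=cv2.INTER_CUBIC)
a,b=g(s0),g(s)
# lower post+slider end patch, from initial picture at px (263..273, 226..240)
x0,y0,x1,y1=264,225,273,240
T=a[(y0-195)*8:(y1-195)*8,(x0-230)*8:(x1-230)*8]
R=cv2.matchTemplate(b,T,cv2.TM_CCOEFF_NORMED);_,v,_,l=cv2.minMaxLoc(R)
d=np.array([l[0]/8+230-x0,l[1]/8+195-y0]);print(v,d)
c=np.array([267.5,224.]);P=plane(s,[c,c+d],60);print(P,(P[1]-P[0])@e)
E
```

```text
0.9512242674827576 [7.75  3.875]
[[ 471.74573614 -212.49689281   60.        ]
 [ 473.65784989 -238.98908214   60.        ]] -26.551742264312566
```

View pics/cmpa.png

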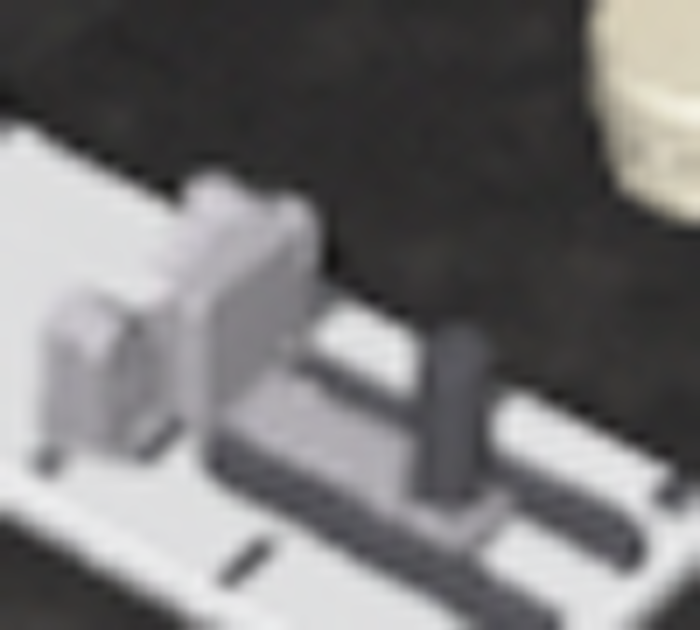

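View pics/cmpb.png

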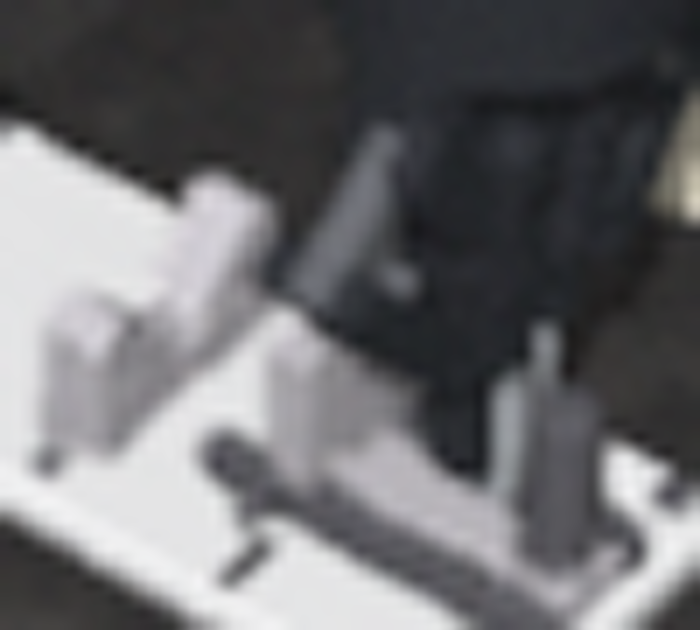

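Tracking puts the slide about 26.5 mm out so far, and the pointer looks about 5–8 mm short of the mark line. I'll push 5 mm more, back off, and lift clear for a top view.

```bash
python3 -m creep '{"slide":[[-0.002,0,0],[-0.004,0,0],[-0.005,0,0],[-0.005,0,0],[-0.005,0,0],[0.005,0,0],[0.008,0,0],[0.008,0,-0.01],[0.008,0,-0.04],[0.03,-0.02,-0.08],[0.06,-0.04,-0.11],[0.1,-0.06,-0.13],[0.14,-0.08,-0.14],[0.18,-0.08,-0.14],[0.21,-0.08,-0.14],[0.21,-0.08,-0.14]],"delta_rot":[[0,0,0],[0,0,0],[0,0,0],[0,0,0],[0,0,0],[0,0,0],[0,0,0],[0,0,0],[0,0,0],[0,0,0],[0,0,0],[0,0,0],[0,0,0],[0,0,0],[0,0,0],[0,0,0]],"fingers":[1,1,1,1,1,1,1,1,1,1,1,0,-0.5,-1,-1,-1]}'
python3 - <<'E'
from h import *
to()
s=r.snapshot("scene");t=r.snapshot("top")
cv2.imwrite("pics/t6f.png",t["img"][:,:,::-1])
crop(s,"pics/s6.png",215,190,295,260,10);crop(t,"pics/t6.png",215,180,315,230,8)
E
```

```text
time_s: 6.3
tool_pos: [378.8, -13.0, 176.7]
orientation: [0.69, 0.724, 0.0, 0.0]
wrist_force: [-0.5, -0.3, -0.0]
grip_width: 0.709
at [378.8 -13.  176.7] F [-0.48 -0.3  -0.03] g 0.709 t 6.3
```

View pics/s6.png

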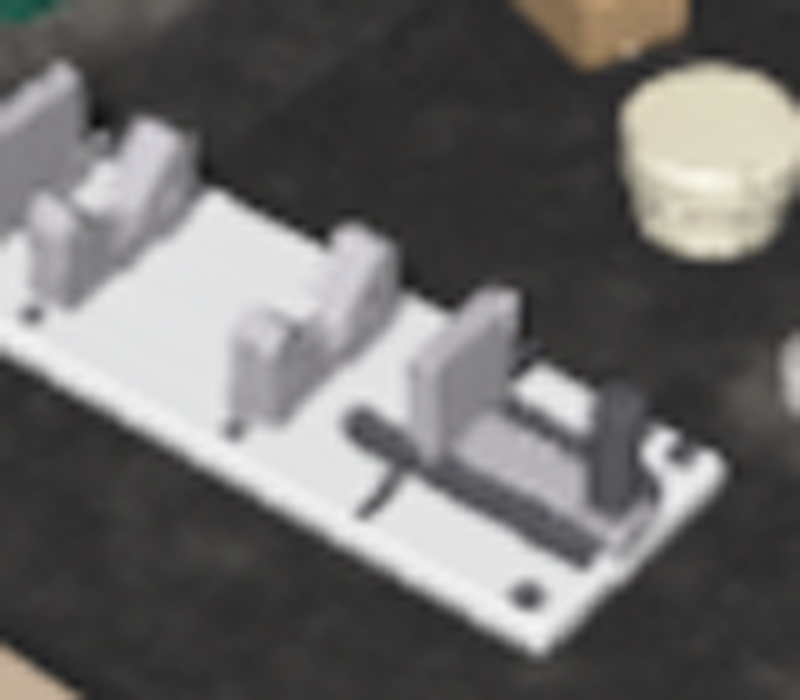

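View pics/t6.png

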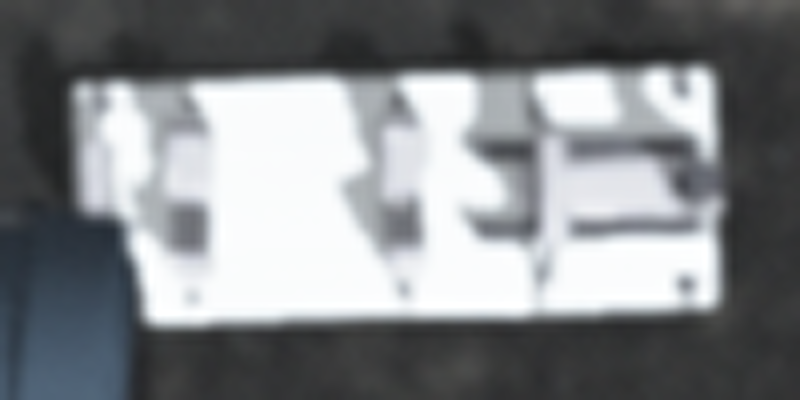

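In the scene view the pointer lug merges with the mark line at (390,490) of the crop. In the top view the jaw centre is at u≈552 in the crop and the mark at ≈539, so I'll check with intensity profiles.

```bash
python3 - <<'E'
from h import *
t=r.snapshot("top");s=r.snapshot("scene")
g=cv2.cvtColor(np.ascontiguousarray(t["img"]),cv2.COLOR_RGB2GRAY)
print(np.arange(274,292))
for v in range(193,219): print(v,g[v,274:292])
crop(t,"pics/t7.png",265,190,305,220,18)
crop(s,"pics/s7.png",240,225,270,245,24)
E
```

```text
[274 275 276 277 278 279 280 281 282 283 284 285 286 287 288 289 290 291]
193 [217 180 175 176 176 175 154 128 163 225 249 252 252 252 252 252 252 244]
194 [208 178 176 176 176 175 155 122 140 199 240 247 248 248 248 248 248 240]
195 [189 174 174 175 176 174 162 135 133 161 199 215 217 218 219 219 218 209]
196 [167 161 161 161 161 160 155 143 143 159 173 173 169 169 170 169 168 167]
197 [144 131 124 122 122 122 119 123 154 190 196 171 144 132 133 132 131 129]
198 [142 109  89  81  81  81  80 101 157 205 210 176 132 114 111 113 115 115]
199 [186 134 103  92  92  86  82 101 156 208 214 184 150 135 135 141 145 150]
200 [235 202 163 141 135 126 112 115 158 207 218 204 188 184 187 192 196 199]
201 [250 245 225 187 163 149 132 125 159 208 223 219 217 218 219 221 221 223]
202 [252 252 245 216 177 156 139 126 157 208 225 226 228 229 229 229 228 228]
203 [252 252 250 233 190 161 142 126 155 208 227 227 229 230 230 229 230 229]
204 [251 251 250 239 201 170 148 127 156 211 227 228 229 231 231 231 231 231]
205 [237 238 238 223 191 172 152 131 158 215 229 227 231 234 236 236 235 234]
206 [194 192
[... 301 characters left out ...]
10 [241 229 221 220 219 205 175 183 213 219 230 235 234 233 235 235 239 245]
211 [251 250 250 250 250 245 227 211 222 209 229 246 250 251 251 251 252 252]
212 [252 252 252 252 252 252 244 218 205 200 231 250 252 252 252 252 252 252]
213 [252 252 252 252 252 252 248 216 179 191 232 250 252 252 252 252 252 252]
214 [252 252 252 252 252 252 249 219 171 195 235 250 252 252 252 252 252 252]
215 [252 252 252 252 252 252 251 228 193 225 243 251 252 252 252 252 252 252]
216 [252 252 252 252 252 252 251 234 218 242 251 252 252 252 252 253 253 253]
217 [253 253 253 253 254 254 252 237 228 244 251 252 252 251 252 252 251 250]
218 [251 250 250 250 251 252 248 230 214 227 233 233 232 230 231 228 215 206]
```

View pics/t7.png

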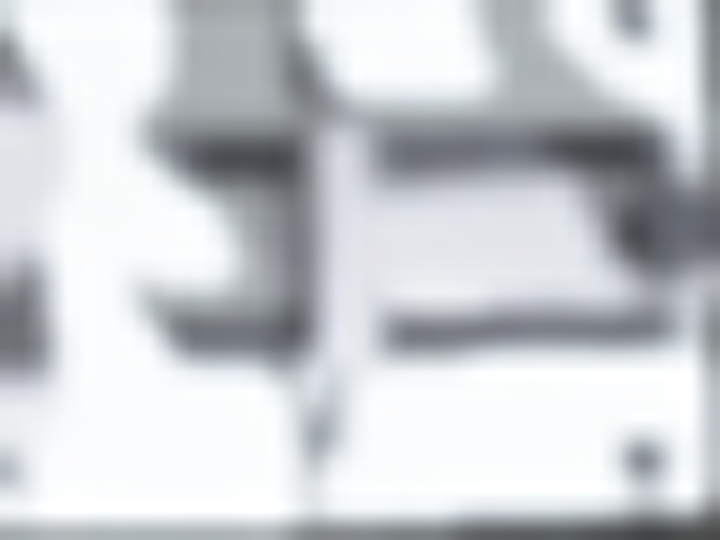

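View pics/s7.png

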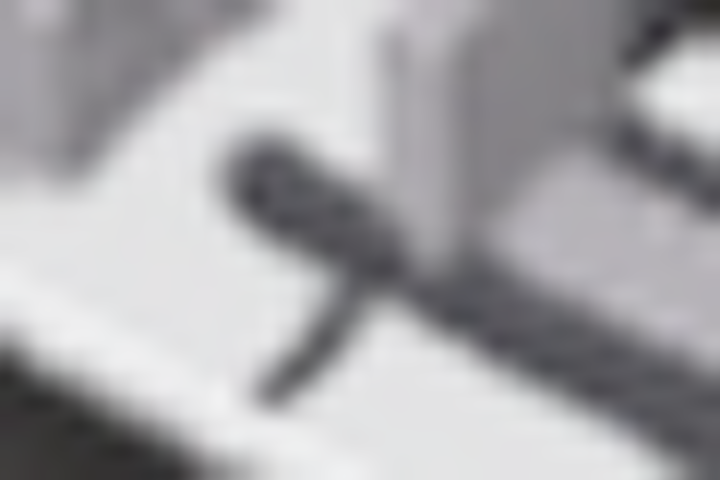

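In both views the lug merges with the mark line: top view lug at u≈282.5 against mark 282.0, so the error is about 1–3 mm and within tolerance. Now to the core: centre about (398.5, 236), axis at about 82.6°.

```bash
python3 - <<'E'
from h import *
to([398.5,236,90],-0.129)
E
```

```text
slide [0.2524, 0.0297, 0.0851]
rot [-0.0005, 0.0017, 0.1741]
at [380.3 -17.3 175.5] F [-0.19  0.22 -0.8 ] g 0.997 t 6.5
```

```bash
python3 -m creep '{"slide":[[0.02,0.002,0],[0.05,0.006,0.01],[0.085,0.01,0.02],[0.12,0.014,0.035],[0.155,0.018,0.05],[0.19,0.022,0.06],[0.22,0.026,0.07],[0.24,0.029,0.08],[0.252,0.03,0.085],[0.252,0.03,0.085],[0.252,0.03,0.085]],"delta_rot":[[0,0,0],[0,0,0.02],[0,0,0.05],[0,0,0.08],[0,0,0.11],[0,0,0.14],[0,0,0.16],[0,0,0.174],[0,0,0.174],[0,0,0.174],[0,0,0.174]],"fingers":[-1,-1,-1,-1,-1,-1,-1,-1,-1,-1,-1]}'
python3 - <<'E'
from h import *
to([398.5,236,2.5],-0.129)
s=r.snapshot("scene");t=r.snapshot("top")
crop(s,"pics/s8.png",115,110,215,230,5);crop(t,"pics/t8.png",95,170,215,260,6)
E
```

```text
time_s: 7.42
tool_pos: [399.1, 234.5, 89.7]
orientation: [0.751, 0.66, -0.002, 0.001]
wrist_force: [-0.5, -0.1, -0.5]
grip_width: 1.004
slide [0.0017, -0.0006, 0.0872]
rot [-0.0014, 0.0032, -0.0]
at [399.1 234.5  89.7] F [-0.52 -0.1  -0.53] g 1.004 t 7.4167
```

View pics/s8.png

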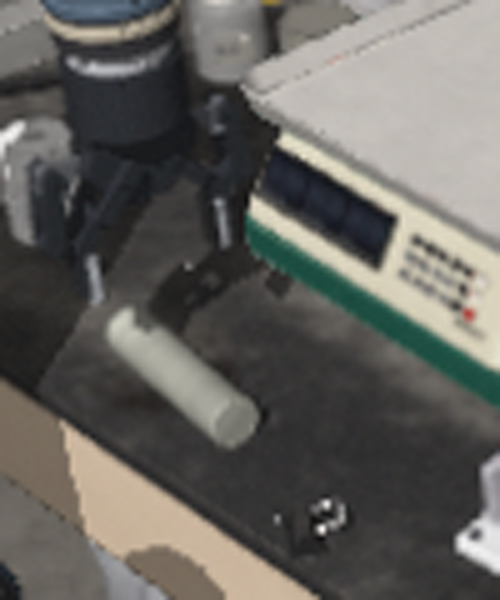

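View pics/t8.png

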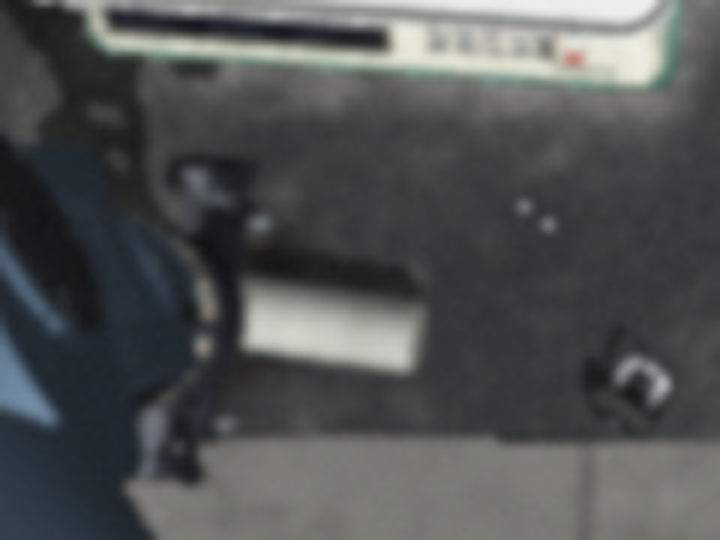

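The open fingers straddle the core: pads at crop (262,222) and (225,425), core between them. Descend to grasp height and close.

```bash
python3 -m creep '{"slide":[[0.001,0,0.015],[0.001,0,0.04],[0.001,0,0.06],[0.001,0,0.075],[0.001,0,0.083],[0.001,0,0.086],[0.001,0,0.0865],[0.001,0,0.0865]],"delta_rot":[[0,0,0],[0,0,0],[0,0,0],[0,0,0],[0,0,0],[0,0,0],[0,0,0],[0,0,0]],"fingers":[-1,-1,-1,-1,-1,-1,-1,-1]}'
python3 -m creep '{"slide":[[0,0,0],[0,0,0],[0,0,0],[0,0,0],[0,0,0],[0,0,0],[0,0,0],[0,0,0],[0,0,0],[0,0,0]],"delta_rot":[[0,0,0],[0,0,0],[0,0,0],[0,0,0],[0,0,0],[0,0,0],[0,0,0],[0,0,0],[0,0,0],[0,0,0]],"fingers":[-0.6,-0.3,-0.1,0,0.1,0.2,0.4,1,1,1]}'
```

```text
time_s: 8.18
tool_pos: [399.8, 234.9, 4.6]
orientation: [0.752, 0.659, -0.0, 0.001]
wrist_force: [1.0, 0.6, -0.5]
grip_width: 0.999
time_s: 9.02
tool_pos: [400.1, 235.1, 5.1]
orientation: [0.752, 0.659, -0.0, 0.001]
wrist_force: [-0.6, -1.1, 7.2]
grip_width: 0.404
```

```bash
python3 -m creep '{"slide":[[0,0,0],[0,0,0],[0,0,-0.005],[0,0,-0.015],[0,0,-0.03],[0,0,-0.045],[0,0,-0.06],[0,0,-0.06],[0,0,-0.06]],"delta_rot":[[0,0,0],[0,0,0],[0,0,0],[0,0,0],[0,0,0],[0,0,0],[0,0,0],[0,0,0],[0,0,0]],"fingers":[1,1,1,1,1,1,1,1,1]}'
python3 - <<'E'
from h import *
to()
s=r.snapshot("scene");t=r.snapshot("top")
crop(s,"pics/s9.png",115,110,215,230,5);crop(t,"pics/t9.png",95,170,215,260,6)
E
```

```text
time_s: 9.77
tool_pos: [400.3, 235.4, 65.4]
orientation: [0.752, 0.659, 0.001, 0.001]
wrist_force: [-0.2, 0.1, -3.0]
grip_width: 0.4
at [400.3 235.4  65.4] F [-0.21  0.09 -3.04] g 0.4 t 9.7667
```

View pics/s9.png

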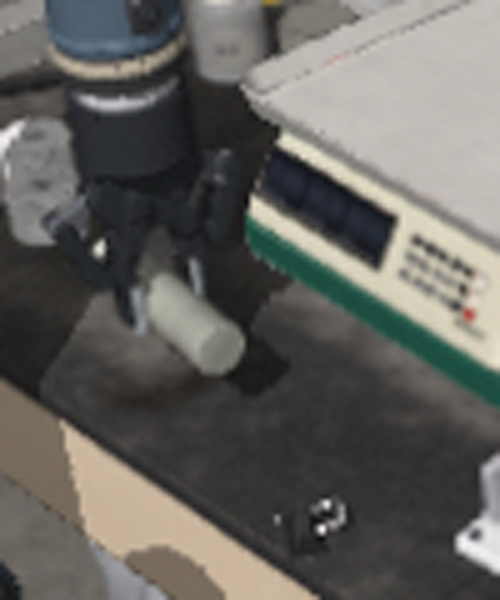

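View pics/t9.png

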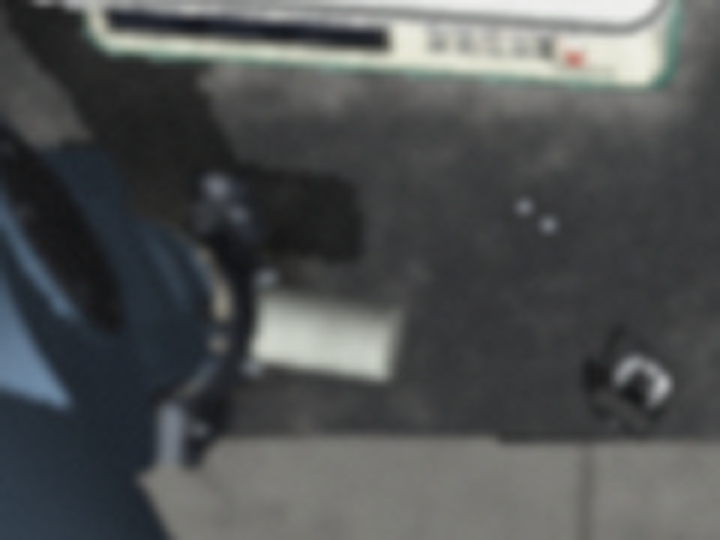

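The core is held, level in both views, with weight 3.0 N. Its near end face is centred at scene crop (222,353). I'll check the core's position in the gripper from that end.

```bash
python3 - <<'E'
from h import *
s=r.snapshot("scene");t=r.snapshot("top")
st=r.state();R=Ro.from_quat(st["orientation"]).as_matrix();p=st["tool_pos"];print(R.round(3).tolist())
c,d=ray(s,[(115+222/5-.4,110+353/5-.4)])
for z in(74,78.4,82):
    P=plane(s,[(115+222/5-.4,110+353/5-.4)],z)[0]; print(z,P.round(1),(R.T@(P-p)).round(1))
# top: end edge of core right side at crop(395,345) z~78 (end face top/axis)
P=plane(t,[(95+393/6-.4,170+345/6-.4)],78.4)[0];print('top',P.round(1),(R.T@(P-p)).round(1))
crop(s,"pics/s10.png",135,155,175,190,18)
E
```

```text
[[0.13, 0.991, -0.001], [0.991, -0.13, -0.002], [-0.002, -0.0, -1.0]]
74 [390.9 164.8  74. ] [-70.5   0.7  -9.7]
78.4 [387.4 159.7  78.4] [-76.   -2.  -14.1]
82 [384.6 155.6  82. ] [-80.4  -4.3 -17.7]
top [388.  163.1  78.4] [-72.5  -1.9 -14.1]
```

View pics/s10.png

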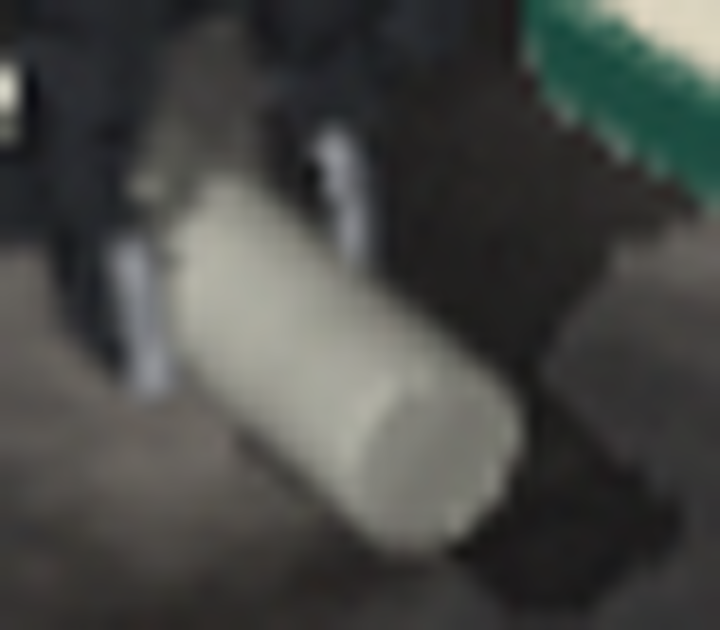

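```bash
python3 - <<'E'
from h import *
s=r.snapshot("scene");t=r.snapshot("top")
T=lambda a,b:(215+a/8-.4375,180+b/8-.4375)
print('V bottom',plane(t,[T(187,204),T(402,204)],26.5).round(1))
print('saddle outer ends z50',plane(t,[T(187,262),T(187,128),T(402,255),T(402,120)],50).round(1))
e=np.array([-.045,.999])
to([461.5,-106,110],0.045)
E
```

```text
V bottom [[ 457.8  -56.9   26.5]
 [ 459.4 -137.5   26.5]]
saddle outer ends z50 [[ 435.4  -58.2   50. ]
 [ 484.9  -57.1   50. ]
 [ 439.6 -137.4   50. ]
 [ 489.5 -136.5   50. ]]
slide [-0.33, 0.1058, -0.045]
rot [-0.0003, 0.0022, -0.1756]
at [399.5 234.8  64.3] F [-0.15  0.26 -3.09] g 0.398 t 10.0667
```

```bash
python3 -m creep '{"slide":[[0,0,-0.01],[-0.015,0.005,-0.025],[-0.035,0.012,-0.04],[-0.06,0.02,-0.045],[-0.085,0.028,-0.045],[-0.11,0.036,-0.045],[-0.135,0.044,-0.045],[-0.16,0.052,-0.045],[-0.185,0.06,-0.045],[-0.21,0.068,-0.045],[-0.235,0.076,-0.045],[-0.26,0.084,-0.045],[-0.285,0.092,-0.045],[-0.305,0.098,-0.045],[-0.32,0.103,-0.045],[-0.33,0.106,-0.045],[-0.33,0.106,-0.045],[-0.33,0.106,-0.045]],"delta_rot":[[0,0,0],[0,0,-0.01],[0,0,-0.02],[0,0,-0.035],[0,0,-0.05],[0,0,-0.065],[0,0,-0.08],[0,0,-0.095],[0,0,-0.11],[0,0,-0.125],[0,0,-0.14],[0,0,-0.15],[0,0,-0.16],[0,0,-0.17],[0,0,-0.1756],[0,0,-0.1756],[0,0,-0.1756],[0,0,-0.1756]],"fingers":[1,1,1,1,1,1,1,1,1,1,1,1,1,1,1,1,1,1]}'
python3 - <<'E'
from h import *
to([461.5,-105.5,70],0.045)
s=r.snapshot("scene");t=r.snapshot("top")
crop(s,"pics/s11.png",195,150,295,260,7);crop(t,"pics/t11.png",205,170,325,250,6)
E
```

```text
time_s: 11.57
tool_pos: [461.4, -106.1, 109.6]
orientation: [0.691, 0.722, -0.001, 0.0]
wrist_force: [-0.1, 0.0, -2.8]
grip_width: 0.399
slide [0.0006, 0.0002, 0.0396]
rot [-0.0013, 0.0015, -0.0013]
at [ 461.4 -106.1  109.6] F [-0.08  0.01 -2.81] g 0.399 t 11.5667
```

View pics/s11.png

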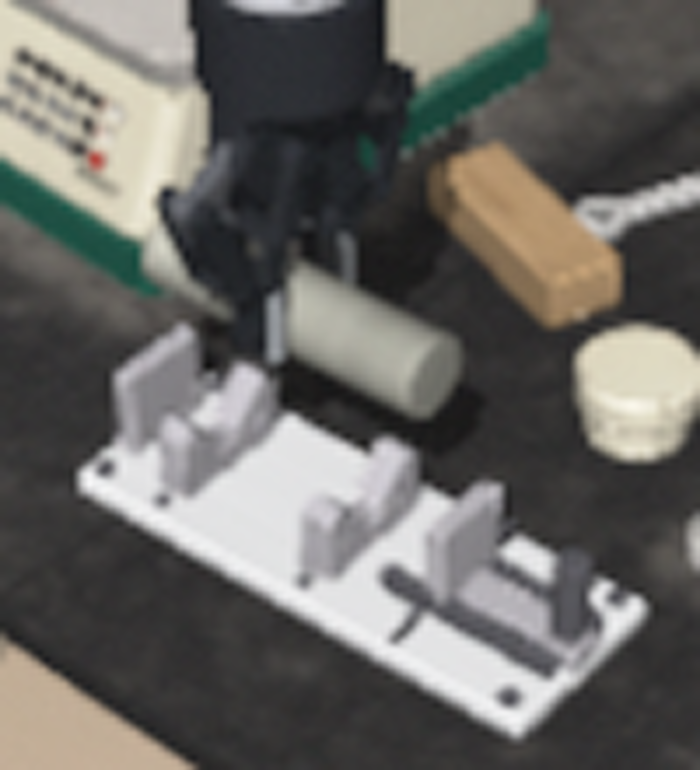

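View pics/t11.png

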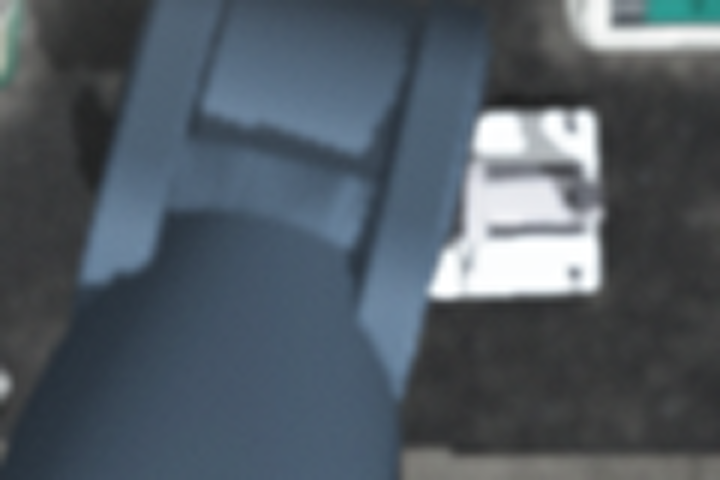

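The core is over the V, parallel to it, with its near end face at scene crop (437,378). I'll check that end against the jaw plane.

```bash
python3 - <<'E'
from h import *
s=r.snapshot("scene")
st=r.state();R=Ro.from_quat(st["orientation"]).as_matrix();p=st["tool_pos"]
u=(195+437/7-.43,150+378/7-.43)
for z in(118,120,122.6):
    P=plane(s,[u],z)[0]; print(z,P.round(1),(R.T@(P-p)).round(1))
A=lambda a,b:(195+a/7-.43,150+b/7-.43)
# jaw back-top edge & stop top, scene
print('jaw top face corners',plane(s,[A(430,530),A(445,540),A(485,487),A(500,495)],60).round(1))
print('stop top corners',plane(s,[A(118,375),A(183,327),A(198,335)],56).round(1))
E
```

```text
118 [ 467.3 -176.3  118. ] [-71.2   2.7  -8. ]
120 [ 465.5 -177.8  120. ] [-72.7   0.8 -10. ]
122.6 [ 463.1 -179.8  122.6] [-74.6  -1.7 -12.6]
jaw top face corners [[ 446.2 -191.5   60. ]
 [ 445.7 -199.9   60. ]
 [ 480.8 -191.6   60. ]
 [ 481.  -199.3   60. ]]
stop top corners [[435.4 -24.5  56. ]
 [477.5 -22.5  56. ]
 [477.9 -31.3  56. ]]
```

```bash
python3 - <<'E'
from h import *
t=r.snapshot("top")
im=cv2.imread("pics/t6f.png");g=cv2.cvtColor(im,cv2.COLOR_BGR2GRAY)
j=plane(t,[(283.75,203),(282.2,203),(285.3,203)],60);m=plane(t,[(281.95,217),(281.1,193.5)],12)
print(j.round(1),m.round(1),m.mean(0).round(1))
print('stop cols',np.arange(222,234));
for v in range(198,206):print(v,g[v,222:234])
print('now jaw'); g2=cv2.cvtColor(np.ascontiguousarray(t["img"]),cv2.COLOR_RGB2GRAY)
for v in(198,208,212,214): print(v,g2[v,279:290])
E
```

```text
[[ 465.1 -192.2   60. ]
 [ 465.  -187.7   60. ]
 [ 465.2 -196.8   60. ]] [[ 425.  -190.3   12. ]
 [ 496.2 -186.7   12. ]] [ 460.6 -188.5   12. ]
stop cols [222 223 224 225 226 227 228 229 230 231 232 233]
198 [ 40  58 114 176 207 211 215 238 250 252 248 222]
199 [ 38  57 116 181 214 213 208 235 250 252 250 232]
200 [ 37  57 116 181 216 215 210 237 251 252 251 238]
201 [ 37  57 113 180 213 214 212 236 249 250 247 230]
202 [ 37  55 109 174 212 215 211 233 244 240 234 210]
203 [ 40  53 105 171 211 217 207 229 240 226 205 188]
204 [ 46  54 103 168 210 215 203 223 237 219 185 179]
205 [ 49  53  94 153 194 200 189 213 236 226 193 178]
now jaw
198 [ 97 106 109 134 190 210 181 138 118 117 119]
208 [ 97  89 100 163 227 236 223 172 134 129 129]
212 [237 241 224 211 208 235 251 254 253 253 253]
214 [253 251 225 177 203 239 252 253 253 253 253]
```

The measurements disagree by a few mm. The top view gives the jaw about 3 mm beyond the mark (slide ≈ 0.037–0.039), while the scene lug looks aligned. Plan: lay the core in the V, let it rest there, nudge the post back about 3 mm, then re-grip and press. I'll lower gently.

```bash
python3 -m creep '{"slide":[[0.001,0,0.008],[0.001,0,0.018],[0.001,0,0.028],[0.001,0,0.038],[0.001,0,0.046],[0.001,0,0.052],[0.001,0,0.056],[0.001,0,0.058],[0.001,0,0.058],[0.001,0,0.058]],"delta_rot":[[0,0,0],[0,0,0],[0,0,0],[0,0,0],[0,0,0],[0,0,0],[0,0,0],[0,0,0],[0,0,0],[0,0,0]],"fingers":[1,1,1,1,1,1,1,1,1,1]}'
python3 - <<'E'
from h import *
to([461.4,-105.5,46],0.045)
s=r.snapshot("scene")
crop(s,"pics/s12.png",195,170,295,260,7)
E
```

```text
time_s: 12.6
tool_pos: [461.6, -104.4, 52.1]
orientation: [0.691, 0.723, -0.001, 0.001]
wrist_force: [-0.3, -0.4, -1.6]
grip_width: 0.402
slide [-0.0011, -0.0002, 0.0061]
rot [-0.0004, 0.0019, 0.001]
at [ 461.6 -104.4   52.1] F [-0.34 -0.38 -1.63] g 0.402 t 12.6
```

View pics/s12.png

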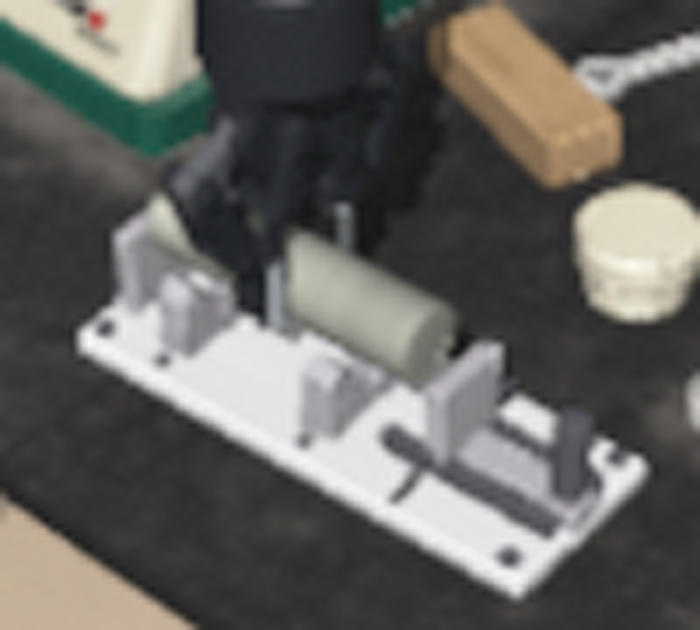

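The core is coming down between stop and jaw with gaps at both ends. I'll continue slowly, watching the force.

```bash
python3 -m creep '{"slide":[[-0.001,0,0.002],[-0.001,0,0.004],[-0.001,0,0.006],[-0.001,0,0.007],[-0.001,0,0.008],[-0.001,0,0.008],[-0.001,0,0.008]],"delta_rot":[[0,0,0],[0,0,0],[0,0,0],[0,0,0],[0,0,0],[0,0,0],[0,0,0]],"fingers":[1,1,1,1,1,1,1]}'
python3 -m creep '{"slide":[[0,0,0.001],[0,0,0.002],[0,0,0.002],[0,0,0.002]],"delta_rot":[[0,0,0],[0,0,0],[0,0,0],[0,0,0]],"fingers":[1,1,1,1]}'
```

```text
time_s: 13.23
tool_pos: [461.7, -105.4, 44.2]
orientation: [0.691, 0.723, -0.001, 0.001]
wrist_force: [0.5, 0.0, -3.4]
grip_width: 0.398
time_s: 13.57
tool_pos: [461.6, -105.4, 42.2]
orientation: [0.691, 0.723, -0.001, 0.001]
wrist_force: [0.0, -0.2, -2.3]
grip_width: 0.4
```

```bash
python3 -m creep '{"slide":[[0,0,0.001],[0,0,0.0015],[0,0,0.0015],[0,0,0.0015]],"delta_rot":[[0,0,0],[0,0,0],[0,0,0],[0,0,0]],"fingers":[1,1,1,1]}'
python3 -m creep '{"slide":[[0,0,0.0005],[0,0,0.001],[0,0,0.001],[0,0,0.001]],"delta_rot":[[0,0,0],[0,0,0],[0,0,0],[0,0,0]],"fingers":[1,1,1,1]}'
```

```text
time_s: 13.9
tool_pos: [461.8, -105.4, 40.7]
orientation: [0.691, 0.723, -0.001, 0.001]
wrist_force: [1.5, 0.6, -2.0]
grip_width: 0.401
time_s: 14.23
tool_pos: [462.4, -105.5, 40.0]
orientation: [0.691, 0.723, -0.0, 0.001]
wrist_force: [1.8, 0.1, 2.1]
grip_width: 0.402
```

```bash
python3 -m creep '{"slide":[[0,0.001,0.0005],[0,0.001,0.001],[0,0.001,0.001],[0,0.001,0.001]],"delta_rot":[[0,0,0],[0,0,0],[0,0,0],[0,0,0]],"fingers":[1,1,1,1]}'
python3 -m creep '{"slide":[[0,0,0.0005],[0,0,0.0005],[0,0,0.0005]],"delta_rot":[[0,0,0],[0,0,0],[0,0,0]],"fingers":[1,1,1]}'
```

```text
time_s: 14.57
tool_pos: [463.3, -105.4, 39.2]
orientation: [0.691, 0.723, -0.0, 0.001]
wrist_force: [-0.2, -0.2, 4.7]
grip_width: 0.4
time_s: 14.82
tool_pos: [463.4, -105.4, 39.1]
orientation: [0.691, 0.723, -0.0, 0.001]
wrist_force: [-1.7, 1.7, 9.7]
grip_width: 0.401
```

The core is seated: TCP z 39.1, and Fz flips to about +10 N. I'll ease off, release, rise, and move out past the post.

```bash
python3 -m creep '{"slide":[[0,0,-0.0005],[0,0,-0.0005],[0,0,-0.0005],[0,0,-0.0005],[0,0,-0.0005],[0,0,-0.0005],[0,0,-0.02],[0,0,-0.05],[0,0,-0.08],[-0.02,0,-0.09],[-0.05,0,-0.09],[-0.08,0,-0.09],[-0.11,0,-0.09],[-0.14,0,-0.09],[-0.165,0,-0.09],[-0.172,0,-0.09],[-0.172,0,-0.09],[-0.172,0,-0.09]],"delta_rot":[[0,0,0],[0,0,0],[0,0,0],[0,0,0],[0,0,0],[0,0,0],[0,0,0],[0,0,0],[0,0,0],[0,0,0],[0,0,0],[0,0,0],[0,0,0],[0,0,0],[0,0,0],[0,0,0],[0,0,0],[0,0,0]],"fingers":[1,0,-0.3,-0.5,-0.5,-0.5,-0.5,-0.5,-0.5,0,1,1,1,1,1,1,1,1]}'
python3 - <<'E'
from h import *
to([470,-278,34],0.045)
s=r.snapshot("scene");t=r.snapshot("top")
crop(s,"pics/s13.png",195,170,295,260,7);crop(t,"pics/t13.png",205,170,325,250,6)
E
```

```text
time_s: 16.32
tool_pos: [470.7, -276.7, 129.2]
orientation: [0.691, 0.723, -0.0, 0.001]
wrist_force: [-0.6, 0.5, 0.2]
grip_width: -0.0
slide [-0.0012, -0.0009, 0.0952]
rot [0.0008, 0.0014, 0.0001]
at [ 470.7 -276.7  129.2] F [-0.59  0.54  0.24] g -0.0 t 16.3167
```

View pics/s13.png

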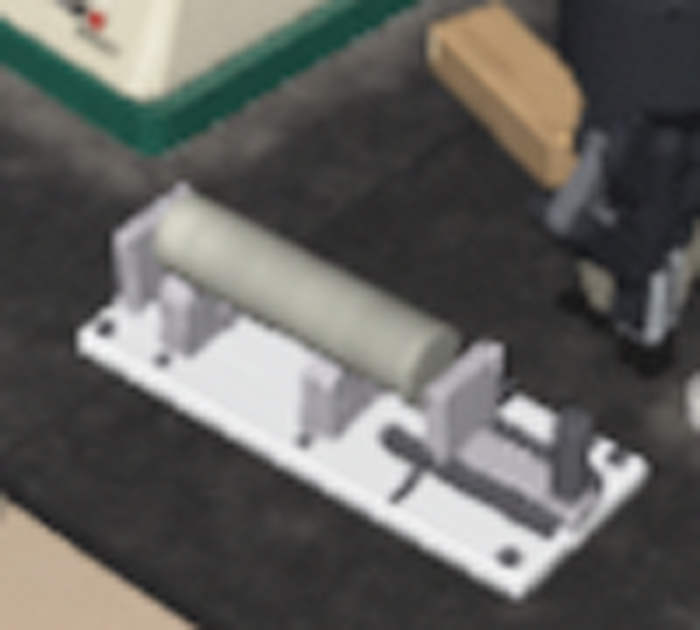

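View pics/t13.png

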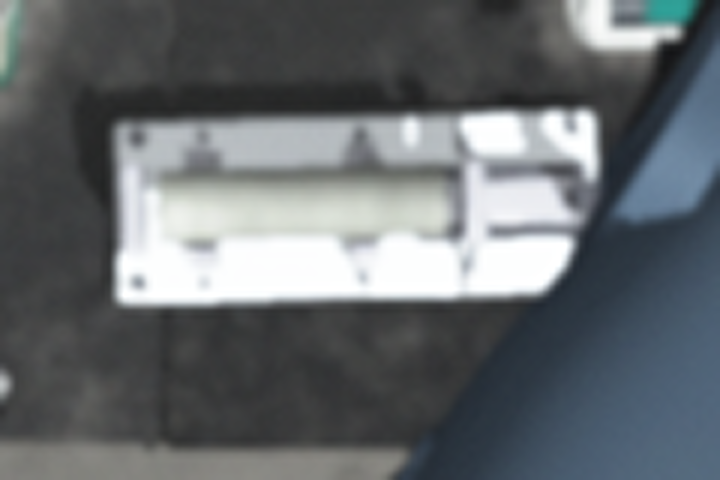

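The core lies in the V, clear at both ends. It spans crop u 158–450, with the stop at about 142 and the jaw at about 466. With the 140 mm core as ruler I'll measure the stop–jaw gap.

```bash
python3 - <<'E'
from h import *
t=r.snapshot("top");g=cv2.cvtColor(np.ascontiguousarray(t["img"]),cv2.COLOR_RGB2GRAY)
print(np.arange(222,236).tolist(),np.arange(276,290).tolist())
for v in range(200,210): print(v,g[v,222:236],g[v,276:290])
crop(t,"pics/t14a.png",218,190,243,220,24);crop(t,"pics/t14b.png",272,190,297,220,24)
E
```

```text
[222, 223, 224, 225, 226, 227, 228, 229, 230, 231, 232, 233, 234, 235] [276, 277, 278, 279, 280, 281, 282, 283, 284, 285, 286, 287, 288, 289]
200 [ 38  60 125 194 226 224 196 179 181 167 154 151 149 148] [141 143 140 127 118 124 169 219 230 215 200 196 198 204]
201 [ 38  59 120 190 225 225 204 205 212 194 179 176 176 176] [165 165 160 145 134 133 170 219 232 229 228 229 230 231]
202 [ 39  57 117 185 224 228 216 232 241 224 201 199 198 199] [183 183 177 157 143 136 168 220 233 233 235 236 236 235]
203 [ 43  56 114 182 223 228 218 234 245 232 215 217 219 219] [197 200 194 176 152 135 165 220 234 235 236 237 236 236]
204 [ 48  58 110 180 223 228 215 231 244 232 225 230 231 231] [208 212 208 191 161 137 166 222 235 235 237 238 238 238]
205 [ 53  60 107 178 222 228 214 230 244 235 230 236 238 237] [214 217 214 198 168 140 170 227 236 235 237 241 242 242]
206 [ 55  60 107 177 223 228 216 231 246 241 235 237 240 239] [215 218 214 192 161 133 168 228 236 233 232 236 239 240]
207 [ 57  60 106 176 223 229 218 233 249 245 238 237 239 238] [210 212 204 172 133 114 165 229 237 230 203 187 190 189]
208 [ 58  59 105 177 223 229 220 235 250 246 236 234 235 234] [194 196 185 148 112 109 169 231 239 227 178 139 132 133]
209 [ 55  57 105 178 225 229 224 238 250 246 237 232 229 223] [185 186 179 156 133 144 195 233 239 232 200 178 176 177]
```

View pics/t14a.png

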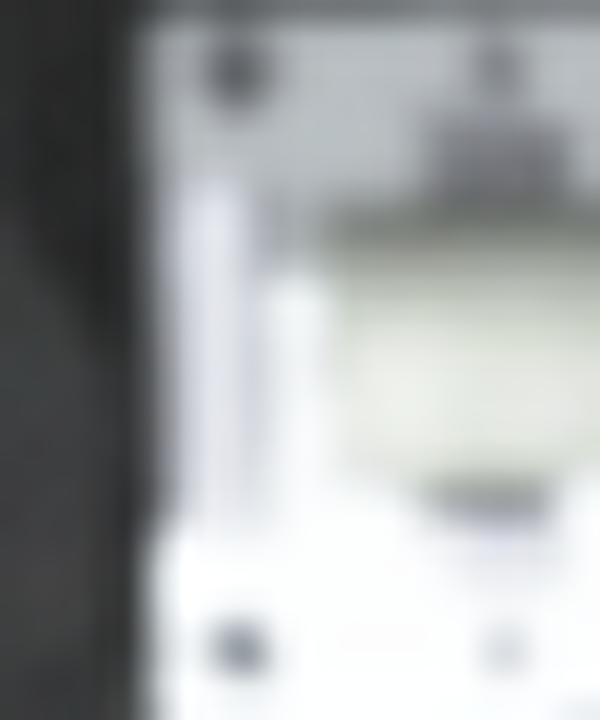

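View pics/t14b.png

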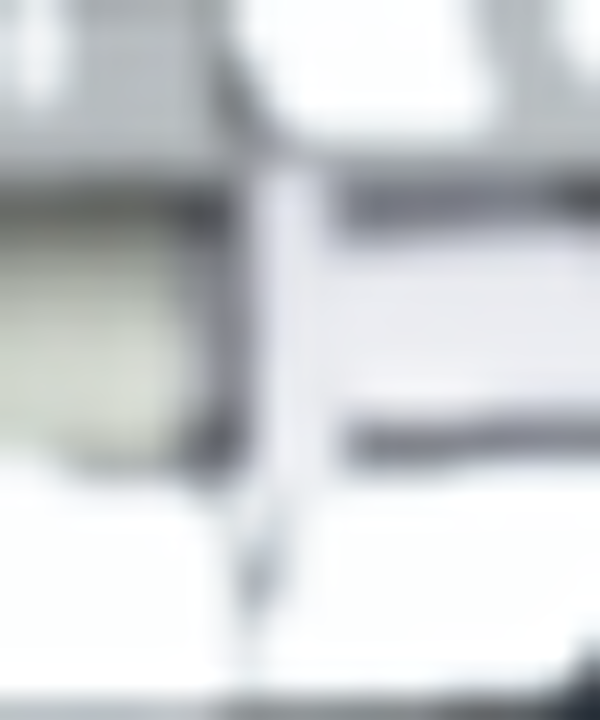

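All top-view cues say the jaw is 2–5 mm too far out (gap about 157–160 mm instead of 154), so I'll nudge it in by about 3.5 mm. Lower outside the post and approach until contact.

```bash
python3 -m creep '{"slide":[[-0.004,-0.002,0.02],[-0.004,-0.002,0.05],[-0.004,-0.002,0.075],[-0.004,-0.002,0.09],[-0.004,-0.002,0.094],[-0.004,-0.002,0.094],[-0.004,-0.002,0.094]],"delta_rot":[[0,0,0],[0,0,0],[0,0,0],[0,0,0],[0,0,0],[0,0,0],[0,0,0]],"fingers":[1,1,1,1,1,1,1]}'
python3 -m creep '{"slide":[[0.003,0,0],[0.006,0,0],[0.009,0,0],[0.01,0,0],[0.01,0,0]],"delta_rot":[[0,0,0],[0,0,0],[0,0,0],[0,0,0],[0,0,0]],"fingers":[1,1,1,1,1]}'
python3 -m creep '{"slide":[[0.0005,0,0],[0.001,0,0],[0.001,0,0]],"delta_rot":[[0,0,0],[0,0,0],[0,0,0]],"fingers":[1,1,1]}'
```

```text
time_s: 17.05
tool_pos: [469.9, -279.7, 36.3]
orientation: [0.69, 0.724, -0.0, 0.001]
wrist_force: [0.4, -0.0, 1.2]
grip_width: -0.003
time_s: 17.47
tool_pos: [469.5, -269.4, 36.7]
orientation: [0.69, 0.724, -0.0, 0.002]
wrist_force: [-0.3, 0.2, 0.7]
grip_width: 0.002
time_s: 17.72
tool_pos: [469.5, -268.4, 36.7]
orientation: [0.69, 0.724, -0.0, 0.002]
wrist_force: [0.3, -0.3, 1.3]
grip_width: -0.003
```

```bash
for i in 1 2 3; do python3 -m creep '{"slide":[[0.0005,0,0],[0.001,0,0],[0.001,0,0]],"delta_rot":[[0,0,0],[0,0,0],[0,0,0]],"fingers":[1,1,1]}' | grep -E "tool_pos|force"; done
python3 - <<'E'
from h import *
s=r.snapshot("scene");crop(s,"pics/s15.png",235,205,290,255,13)
t=r.snapshot("top");g=cv2.cvtColor(np.ascontiguousarray(t["img"]),cv2.COLOR_RGB2GRAY)
for v in (203,208,214): print(v,g[v,276:290])
E
```

```text
tool_pos: [469.3, -267.3, 36.7]
wrist_force: [-0.0, -0.4, -0.7]
tool_pos: [469.3, -266.6, 36.7]
wrist_force: [1.4, -1.2, -2.2]
tool_pos: [469.3, -266.0, 36.7]
wrist_force: [-0.1, -4.0, -2.0]
203 [200 201 192 165 144 145 186 228 233 233 236 238 238 238]
208 [196 197 185 149 113 116 174 228 231 201 155 136 134 134]
214 [254 254 254 254 253 230 182 224 252 254 254 254 255 254]
```

View pics/s15.png

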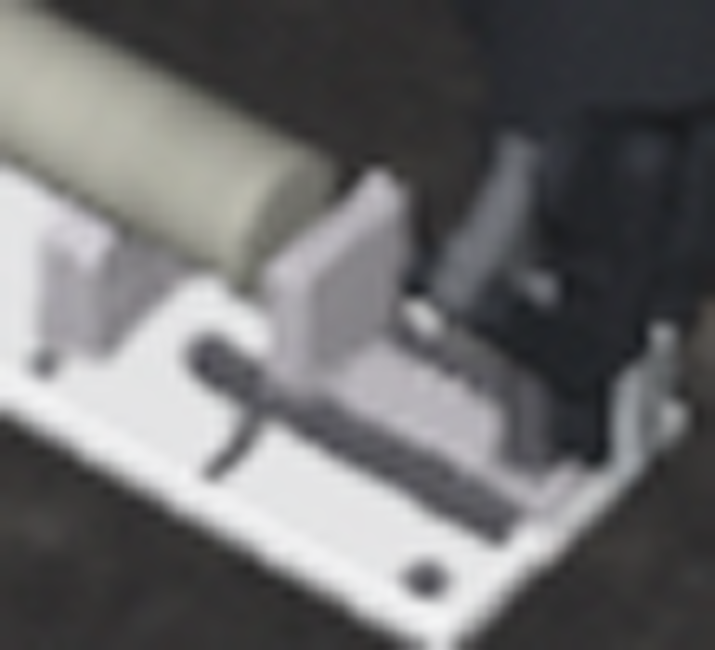

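Contact at TCP y ≈ −266 (Fy −4 N, the slide's friction). I'll push in 3 mm, back off, and rise with a clear view.

```bash
python3 -m creep '{"slide":[[0.001,0,0],[0.002,0,0],[0.003,0,0],[0.003,0,0],[0.003,0,0]],"delta_rot":[[0,0,0],[0,0,0],[0,0,0],[0,0,0],[0,0,0]],"fingers":[1,1,1,1,1]}'
python3 -m creep '{"slide":[[-0.004,0,0],[-0.008,0,0],[-0.008,0,-0.02],[-0.008,0,-0.05],[-0.008,0,-0.08],[0.01,0,-0.1],[0.04,0,-0.1],[0.07,0,-0.1],[0.1,0,-0.1],[0.13,0,-0.1],[0.15,0,-0.1],[0.16,0,-0.1],[0.16,0,-0.1]],"delta_rot":[[0,0,0],[0,0,0],[0,0,0],[0,0,0],[0,0,0],[0,0,0],[0,0,0],[0,0,0],[0,0,0],[0,0,0],[0,0,0],[0,0,0],[0,0,0]],"fingers":[1,1,1,1,1,1,1,0.5,0,-0.3,-0.5,-0.5,-0.5]}'
python3 - <<'E'
from h import *
to([463.3,-106,40],0.045)
s=r.snapshot("scene");crop(s,"pics/s16.png",235,205,290,255,13)
t=r.snapshot("top");g=cv2.cvtColor(np.ascontiguousarray(t["img"]),cv2.COLOR_RGB2GRAY)
for v in (198,203,208,212,214): print(v,g[v,276:290])
crop(t,"pics/t16.png",272,190,297,220,24)
E
```

```text
time_s: 18.98
tool_pos: [469.1, -262.6, 36.7]
orientation: [0.69, 0.724, -0.0, 0.002]
wrist_force: [-0.3, -2.7, -0.4]
grip_width: 0.002
time_s: 20.07
tool_pos: [461.1, -100.9, 136.4]
orientation: [0.689, 0.725, -0.0, 0.002]
wrist_force: [-0.2, 0.8, -0.1]
grip_width: 0.751
slide [-0.0049, 0.0018, 0.0964]
rot [0.0021, 0.0024, 0.0056]
at [ 461.1 -100.9  136.4] F [-0.17  0.76 -0.12] g 0.751 t 20.0667
198 [ 96  98 103 107 108 145 202 207 162 123 116 116 116 117]
203 [ 98 106 111  99 128 194 226 225 220 229 233 233 232 233]
208 [107 108  90  82 110 172 222 221 179 136 125 127 127 127]
212 [118 184 243 249 241 220 224 249 253 253 253 253 253 253]
214 [165 237 253 254 250 226 220 249 253 253 253 253 253 253]
```

View pics/s16.png

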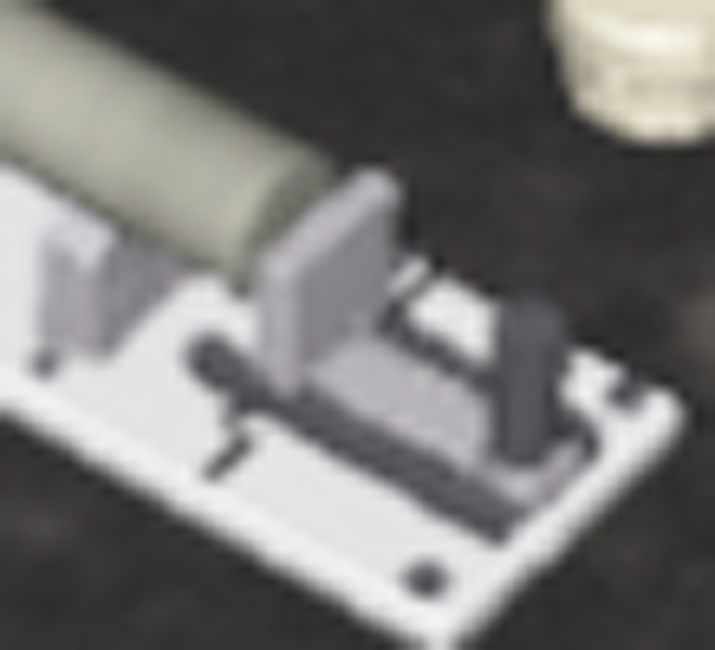

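View pics/t16.png

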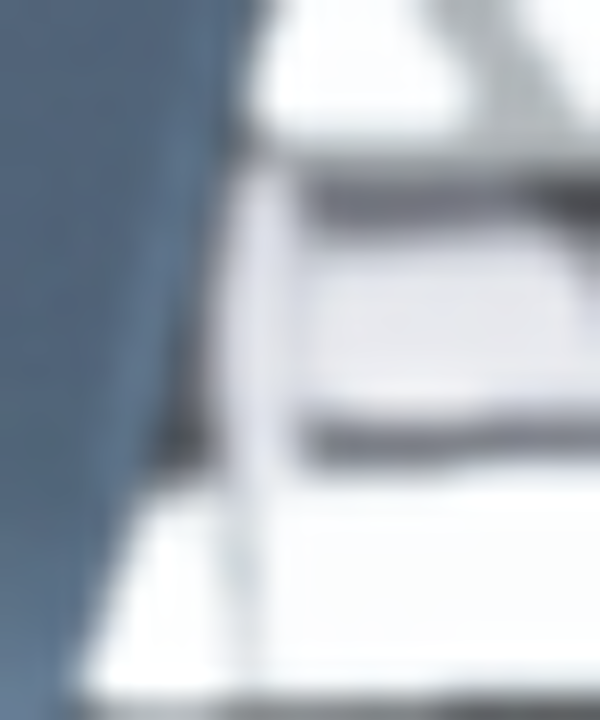

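The jaw moved in about 3.7 mm. In the top view the jaw centre, corrected for lean, is now at u≈281.6 against mark 281.6; the scene shows the lug (240,395) within a few mm of the mark line. Slide ≈ 0.034–0.035. Now I'll re-grip the core and press.

```bash
python3 -m creep '{"slide":[[-0.005,0.002,0.01],[-0.005,0.002,0.03],[-0.005,0.002,0.055],[-0.005,0.002,0.075],[-0.005,0.002,0.088],[-0.005,0.002,0.094],[-0.005,0.002,0.0962],[-0.005,0.002,0.0962],[-0.005,0.002,0.0962]],"delta_rot":[[0.002,0.002,0.0056],[0.002,0.002,0.0056],[0.002,0.002,0.0056],[0.002,0.002,0.0056],[0.002,0.002,0.0056],[0.002,0.002,0.0056],[0.002,0.002,0.0056],[0.002,0.002,0.0056],[0.002,0.002,0.0056]],"fingers":[-0.5,-0.5,-0.5,-0.5,-0.5,-0.5,-0.5,-0.5,-0.5]}'
python3 -m creep '{"slide":[[0,0,0],[0,0,0],[0,0,0],[0,0,0],[0,0,0],[0,0,0],[0,0,0],[0,0,0]],"delta_rot":[[0,0,0],[0,0,0],[0,0,0],[0,0,0],[0,0,0],[0,0,0],[0,0,0],[0,0,0]],"fingers":[-0.2,0,0.1,0.15,0.2,0.5,1,1]}'
python3 - <<'E'
from h import *
to([463.3,-106,40],0.045)
E
```

```text
time_s: 20.92
tool_pos: [464.5, -108.6, 40.5]
orientation: [0.692, 0.722, -0.0, 0.001]
wrist_force: [-0.7, 0.4, 0.9]
grip_width: 0.747
time_s: 21.58
tool_pos: [463.5, -108.6, 41.1]
orientation: [0.692, 0.722, -0.001, 0.001]
wrist_force: [-5.0, -0.8, 10.3]
grip_width: 0.403
slide [0.0026, -0.0, 0.0011]
rot [-0.0002, 0.0019, -0.0022]
at [ 463.5 -108.6   41.1] F [-4.98 -0.8  10.32] g 0.403 t 21.5833
```

```bash
python3 -m creep '{"slide":[[0,-0.0005,0.0005],[0,-0.0005,0.0005],[0,-0.0005,0.0005],[0,-0.0005,0.0005]],"delta_rot":[[0,0,0],[0,0,0],[0,0,0],[0,0,0]],"fingers":[1,1,1,1]}'
```

```text
time_s: 21.92
tool_pos: [463.4, -108.6, 41.2]
orientation: [0.692, 0.722, -0.0, 0.001]
wrist_force: [-1.7, 1.1, 7.7]
grip_width: 0.397
```

```bash
python3 -m creep '{"slide":[[0,-0.0002,0.001],[0,-0.0002,0.001],[0,-0.0002,0.001],[0,-0.0002,0.001],[0,-0.0002,0.001],[0,-0.0002,0.001]],"delta_rot":[[0,0,0],[0,0,0],[0,0,0],[0,0,0],[0,0,0],[0,0,0]],"fingers":[1,1,1,1,1,1]}'
python3 - <<'E'
from h import *
for i in range(4):
    r.snapshot("top"); st=r.state(); print(st["wrist_force"].round(2),st["tool_pos"].round(2))
E
```

```text
time_s: 22.42
tool_pos: [463.5, -108.6, 41.1]
orientation: [0.692, 0.722, -0.0, 0.002]
wrist_force: [-4.4, 0.9, 13.7]
grip_width: 0.4
[-4.28 -0.11 13.62] [ 463.47 -108.61   41.13]
[-4.2   0.34 13.76] [ 463.44 -108.61   41.12]
[-4.43  0.9  13.98] [ 463.47 -108.64   41.12]
[-3.41  0.85 13.96] [ 463.51 -108.62   41.17]
```

```bash
python3 -m creep '{"slide":[[0,-0.0006,0.0011],[0,-0.0006,0.0011],[0,-0.0006,0.0011],[0,-0.0006,0.0011],[0,-0.0006,0.0011],[0,-0.0006,0.0011]],"delta_rot":[[0,0,0],[0,0,0],[0,0,0],[0,0,0],[0,0,0],[0,0,0]],"fingers":[1,1,1,1,1,1]}'
python3 - <<'E'
from h import *
for i in range(4):
    t=r.snapshot("top"); st=r.state(); print(st["wrist_force"].round(2),st["tool_pos"].round(2))
s=r.snapshot("scene");crop(s,"pics/s17.png",195,170,295,260,7)
g=cv2.cvtColor(np.ascontiguousarray(t["img"]),cv2.COLOR_RGB2GRAY)
for v in (198,203,208,214): print(v,g[v,276:290])
E
```

```text
time_s: 23.12
tool_pos: [463.5, -108.6, 41.1]
orientation: [0.692, 0.722, 0.0, 0.002]
wrist_force: [-3.9, 1.7, 15.1]
grip_width: 0.399
[-3.    0.35 14.37] [ 463.47 -108.61   41.13]
[-3.59  1.68 14.1 ] [ 463.45 -108.61   41.12]
[-3.36  0.89 14.74] [ 463.43 -108.61   41.12]
[-3.99  0.54 14.21] [ 463.5  -108.62   41.15]
198 [ 82  82  82  87  98 108 143 180 160 129 120 119 120 120]
203 [ 87  86  89 101 112 158 216 229 225 231 236 236 235 235]
208 [100 103 103  94 110 175 227 226 183 140 128 130 132 131]
214 [122 162 236 253 251 229 224 250 254 254 253 253 254 253]
```

View pics/s17.png

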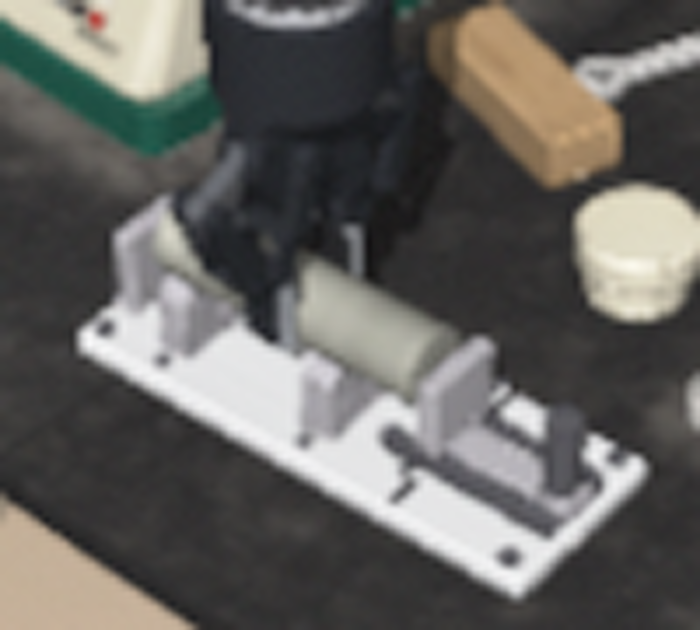

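```bash
python3 -m creep '{"slide":[[0,-0.0012,0.0011],[0,-0.0012,0.0011],[0,-0.0012,0.0011],[0,-0.0012,0.0011],[0,-0.0012,0.0011],[0,-0.0012,0.0011]],"delta_rot":[[0,0,0],[0,0,0],[0,0,0],[0,0,0],[0,0,0],[0,0,0]],"fingers":[1,1,1,1,1,1]}'
python3 - <<'E'
from h import *
for i in range(4):
    t=r.snapshot("top"); st=r.state(); print(st["wrist_force"].round(2),st["tool_pos"].round(2),st["torque"].round(2))
E
```

```text
time_s: 23.87
tool_pos: [463.5, -108.6, 41.2]
orientation: [0.692, 0.722, 0.001, 0.003]
wrist_force: [-1.7, 1.0, 12.6]
grip_width: 0.398
[-1.48  2.31 12.57] [ 463.43 -108.62   41.14] [ 0.32  0.33 -0.07]
[-1.06  1.3  12.54] [ 463.47 -108.63   41.17] [ 0.33  0.32 -0.04]
[-0.54  1.3  12.63] [ 463.44 -108.63   41.16] [0.31 0.34 0.01]
[ 0.05  1.98 12.67] [ 463.45 -108.63   41.15] [ 0.27  0.36 -0.03]
```

The forces are balanced: lateral about −0.5 N, and 12.6 N of push plus 3 N core weight gives about 11 N per face. Handing in.

```bash
python3 - <<'E'
from h import *
print(r.sign_off()); st=r.state(); print(st["wrist_force"].round(2),st["tool_pos"].round(1),st["time_s"])
E
```

```text
the job is handed in; nothing more can be done
None
the job is handed in; nothing more can be done
```

The job is handed in at about 24 s, with the core gripped and pressed into the V. `sign_off()` gave no verdict, and no state could be read after it.

**What I did**
- **Slide:** I pushed the slide out with shut fingers against its post rather than gripping it. Top-view checks then put it 2–5 mm past the mark.
- **Core:** I laid the core in the V gently, and the wrist force stayed under about 10 N. I let it rest there.
- **Correction:** I nudged the post back in, then backed clear of it. The jaw moved about 3.7 mm.
- **Finish:** I gripped the core again and pressed it down.

**Last checks**
- **Press force:** The tool pushes down with about 12.6 N. With the core's weight of about 3 N that is roughly 11 N per V face if friction is ignored. Sideways force was 0 to 1.5 N, and the arm was at rest.
- **Core position:** By picture the core lies between stop and jaw, about 1 mm from the seat's middle along the V.
- **Slide position:** The top view puts the slide at about 0.035 m.

**Where the checks disagreed**
- **Slide:** Before the correction, the readings ran from 0.037 m to about 0.041 m. The two camera views also differ by 2–3 mm. After it, the pointer lug looked 1–2 mm short of the mark in the top view, and slightly short in the scene view.
- **Height:** The tool stood 2 mm higher at the second grip than when the core first seated. I put this down to a higher grip on the core, and did not measure the core's final height separately.

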